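Open the filter compartment of a dust extractor

ROBOT

A 6-joint arm with a two-finger parallel gripper is mounted at the origin on the work surface. World frame = base frame: x ahead of the robot, y to its left, z up, the work surface at z = 0. Lengths are in m, angles in rad, forces in N, time in s.
With the tool pointing down it reaches from about 0.35 to 0.85 m from the base axis. Payload 8.1 kg.
Tool frame: the origin (TCP) lies at the very end of the fingers, on their centre line; the grasp point (between the pads) lies 19 mm behind it (pinch_z is the distance from the TCP to the grasp point, in m); z points along the fingers, y is the direction in which the jaws open and shut (so a half turn about z gives the same grasp; the last joint's range is limited). The gripper opens to 93 mm and grips with 3 to 60 N. Pads are 15 mm wide; open, the fingers measure 128 mm over their backs; the gripper's body (75 mm by 188 mm) begins 65 mm behind the grasp point.
Start: joints at [1.145, 0.13, 1.488, -0, 1.523, -0.085], TCP at [0.201, 0.566, 0.192] pointing down, gripper open.
Joint ranges: [-2.96, 2.96], [-0.89, 2.26], [0.02, 2.5], [-1.34, 4.48], [0, 2.73], [-2.66, 2.66]. Speed limits (rad/s): [2.39, 2.39, 2.79, 3.14, 3.14, 3.14].

INTERFACE

Orientations are given as a rotation vector (axis times angle).
In Python, from plant import * gives the robot as it stands.
- The arm moves only by the tool move_arm, never from a script. Its argument "series" is a list of rows, each a list of 7 numbers: the shift along the tool's x, y, z each as a share of 10 cm, from -1 to 1, then the turn, a rotation vector about the tool's x, y, z each as a share of 180 degrees, from -1 to 1, then the opening, from -1 (shut) to 1 (fully open). In form: [[dx, dy, dz, rx, ry, rz, jaw], ...]. A call has 1 to 8 rows; each row is the pose to reach, as a shift and turn from the pose commanded when the call began, along the tool's axes at that moment, turning the shorter way round; what a row does not reach only later rows make up. A row lasts 1/10 s, in which the tool goes at most 50 mm and 8.59 degrees, less where a joint would pass 70% of its speed; a pose out of reach is approached as far as the arm can. A call with a number of a shift or a turn outside -1 to 1 is refused whole. A call with a gripper value outside its range is refused whole. The fingers move at their own pace and stop on an object; "squeeze" is the grip in N (left out, the last holds). Time passes only in rows, so rows that repeat a pose let the fingers close. It gives the time, the measured TCP pose, the force and the opening at its end, in the units of the state.
- read_state(): the state, without advancing time (a new reading comes with each control period).
- read_camera(name): name is "scene" or "top" or "wrist"; returns a dict with "frame" (400x640x3 uint8, red, green, blue), "K" (3x3 intrinsics, pixels), "rvec" (rotation vector, rad) and "tvec" (3), from world to camera coordinates, as OpenCV has them. Camera axes: x right, y down, z forward; pixel columns grow to the right and rows downward; lengths in m; the calibration is good to about 2 mm. A picture is of the moment at which its call begins. There is no depth.
- close_job(): hands the job in, once; it reports no verdict.
The state is a dict: "t": time; "q": joint angles; "dq": joint speeds; "joint_torque": joint torques, N m; "tool_pos": TCP position; "orientation": TCP orientation; "force": force on the tool from outside, world axes, zero at the start; "wrist_torque": the same for the moment, N m; "opening": finger opening in m.
Only numpy, scipy, OpenCV 4.12 (cv2) and the standard library are available. Lean on these libraries where they do the work, as an engineer would, in place of code of your own. Each camera call takes 0.05 s, during which the arm holds its last target.

TASK

The dust extractor on the workbench is due for a filter change: press its orange snap tab in with the fingertips so that the grey filter cover springs free, then push the cover along by its thumb rib until it is right off its seat and past the tab, lying flat on the extractor's top tray. The cover is only to be pushed, never picked up, and it must stay on the extractor. Do not touch the white filter, leave everything else where it is, and finish clear of it all.

Things in the scene. Friction and masses are not known exactly. Their poses are not given: they have to be found in the camera images.
- extractor: Compact dust extractor, fixed, grey box, green seam, 280 (its x) x 340 (its y) x 200 mm high. Origin: centre of its underside, z up; deck at z = 200 mm. On the deck at x = 0, along +y: rear wall 14 mm high (y -162 to -142 mm), cover in its seat (-140 to -50), orange tab (-50 to -6), free tray (to 158), end rim 12 mm high. Guides beside tab and tray (x 70 to 76 mm either way) are 12 mm high.
- seat (a point): Middle of the cover's seat, 3 mm above the deck; axes as the extractor's. Rails on both sides (x 58 to 76 mm either way, up to 16.5 mm above the deck, ending at the tab) have lips over the cover's edges: it cannot be lifted out, only slid towards +y, stepping down 3 mm at the end.
- tray (a point): Middle of the free tray with its black ribbed mat, at deck height, axes as the extractor's. The tray runs 82 mm to either side along y. The cover is to end here, give or take a few centimetres.
- cover: Loose grey filter cover, 130 (x) x 90 (y) mm, 0.14 to 0.24 kg, top 13 mm above its origin, which is the centre of its underside; at the start it lies on the seat, axes as the extractor's. The tab blocks its front (+y) edge. Once the tab is 5 mm in, a kick-out spring shoves it about 10 mm to +y over the tab and it stays free; then it takes up to 12 N to push.
- cover_rib (a point): On the cover's thumb rib: middle of its -y face, 25 mm behind the cover's centre and 20 mm above its underside. The rib is 84 mm long (x), 10 mm thick, and stands 14 mm above the cover's top (7 mm above and below this point). Put the fingertips down behind it (-y side) and push to +y; after about 140 mm from the start the cover is clear of the tab; 205 mm to the rim.
- filter: White pleated filter in blue end strips, 94 x 64 mm, in the well under the cover, fixed to the extractor. Origin: centre of its underside, 35 mm below the deck; pleat tops about 10 mm below the deck. Not to be touched.
- tab (a joint): Orange snap tab: how far it is pressed in (down), m; 0 = out, 0.008 = fully in, flush with the deck. Spring: 2 N at first, 7 N fully in, plus up to 3 N of rubbing on the cover. It springs out when let go, unless the cover lies on it.
- tab_top (a point): Centre of the tab's ribbed top face, 46 (extractor's x) x 44 (y) mm, 8 mm above the deck when out; moves with the tab. Press straight down here or up to 10 mm further to +y, leaving the cover room to spring forward.
- nozzle: Black crevice nozzle, 30 x 160 x 30 mm, lying loose beside the tray on the extractor's deck. Origin: centre of its underside. Leave alone.
- screw_tin: Small round steel tin with a brass lid, 44 mm across, 32 mm high, standing on the extractor's deck, on its -x side beside the cover's seat. Origin: centre of its underside. Leave alone.
- spare_filter: Spare pleated filter, white with blue end strips, 98 x 70 x 34 mm, on the bench. Origin: centre of its underside. Leave alone.
- glue: Yellow glue bottle with an orange cap, 60 mm across, 170 mm high, on the bench. Origin: centre of its underside. Leave alone.
- screw_jar: Glass jar with a steel lid, 68 mm across, 100 mm high, on the bench. Origin: centre of its underside. Leave alone.
- tape: Yellow and black tape measure, 70 x 36 x 62 mm, on the bench. Origin: centre of its underside. Leave alone.
There are look-alikes about, which are no part of the job. What is shaped like the cover but green or red is not meant.

How it is judged:
By the outcome, as a careful person would: the job done as asked, in the order asked, and still so for the second after the job is handed in, with the robot touching nothing.
It also fails if it takes over 45 s, if anything falls off the work surface, if the arm or the gripper's body presses on something with over 40 N, if the wrist force passes 120 N, or if a joint passes its speed limit or range.

## Working session

There is one attempt and no reset: what is moved stays moved. The work goes in short steps, Python scripts to look and compute and a tool call to move; the robot and the scene stay as the last step left them, time stands still between calls to the robot, and variables do not carry over. Pictures are saved under pics/ and viewed, and the job is handed in when it is done.

Besides the shell and the picture viewer there is one more tool, called after "Request:" as name([rows], argument=value, ...), one row to a line, values as JSON. move_arm: Moves the arm, as the interface text tells. Shift numbers are shares of 10 cm and turn numbers shares of 180 degrees, none past 1 either way. Its arguments: {"type":"object","properties":{"series":{"type":"array","items":{"type":"array","items":{"type":"number"}}},"squeeze":{"type":"number"}},"required":["series"]}

```bash
mkdir -p pics; ls; python3 - <<'E'
from plant import *
import cv2
s=read_state();print(s)
for n in("scene","top","wrist"):
    c=read_camera(n);cv2.imwrite(f"pics/{n}0.png",c["frame"][:,:,::-1]);print(n,c["K"].tolist(),c["rvec"],c["tvec"])
E
```

```text
pics
{'t': 0.0, 'q': array([ 1.14460253e+00,  1.31183490e-01,  1.48927879e+00, -3.42910330e-05,
        1.52298077e+00, -8.53640167e-02]), 'dq': array([-2.98457039e-05, -4.67808543e-04, -1.42561671e-04, -6.42819348e-04,
       -1.11577355e-04,  7.13195888e-04]), 'joint_torque': array([ 1.02954742e-03, -5.59845507e+01, -4.91763139e+01,  7.68543268e-02,
        3.50006029e-02, -1.69492600e-04]), 'tool_pos': array([0.20027678, 0.56493173, 0.19067442]), 'orientation': array([-5.32710027e-01, -3.09565556e+00,  2.82525800e-03]), 'force': array([-0.12791908, -0.42667666, -0.07311611]), 'wrist_torque': array([-0.02020934,  0.04984478,  0.03132019]), 'opening': 0.09309671396270217}
scene [[520.0767036862615, 0.0, 321.9224848988866], [0.0, 520.0767036862615, 207.5180762994841], [0.0, 0.0, 1.0]] [ 0.95375975  2.65089042 -0.8261282 ] [ 0.39214946 -0.2147005   2.0011547 ]
top [[438.9710010262768, 0.0, 318.79032582258196], [0.0, 438.9710010262768, 199.34585701207115], [0.0, 0.0, 1.0]] [ 2.12218901 -2.09493063  0.22507368] [5.26908223e-04 5.52556767e-01 1.18205804e+00]
wrist [[289.1659817049137, 0.0, 315.68867678183426], [0.0, 289.1659817049137, 205.11494982230943], [0.0, 0.0, 1.0]] [-2.36980311 -1.67444082 -0.23513787] [-0.60002249 -0.03253195  0.39006774]
```

View pics/scene0.png

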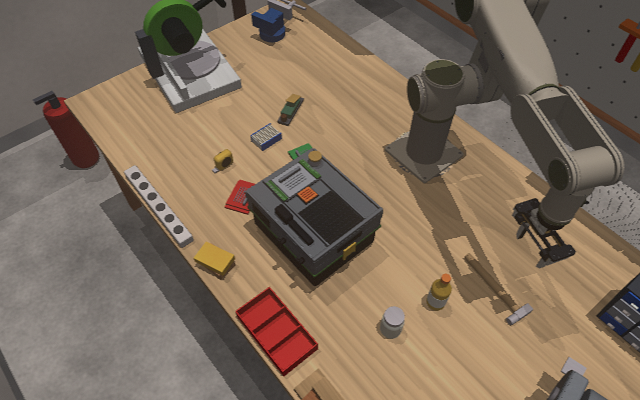

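View pics/top0.png

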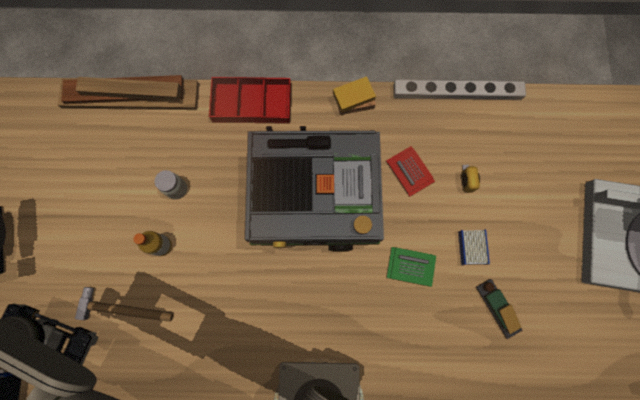

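View pics/wrist0.png

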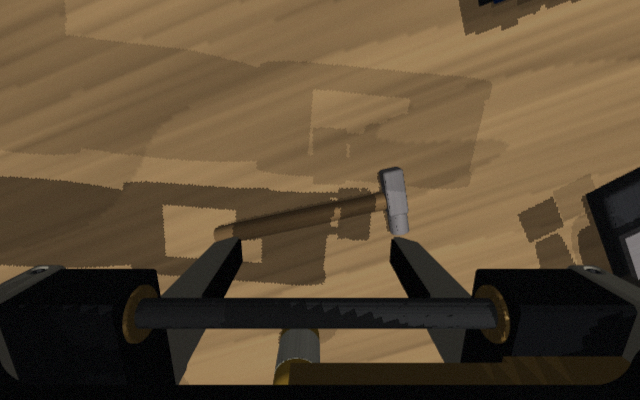

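The top view shows the extractor at about (315,187), with its orange tab at (325,184) and the grey cover at (353,184). Red (410,170) and green (412,266) look-alikes lie on the bench. I'll enlarge the extractor and measure it from both views.

```bash
python3 - <<'E'
import cv2,numpy as np
a=cv2.imread("pics/top0.png")[120:255,235:445];b=cv2.imread("pics/scene0.png")[140:290,230:390]
a=cv2.resize(a,None,fx=3.8,fy=3.8,interpolation=cv2.INTER_CUBIC);b=cv2.resize(b,None,fx=4,fy=4,interpolation=cv2.INTER_CUBIC)
cv2.imwrite("pics/topc.png",a);cv2.imwrite("pics/scenec.png",b)
E
```

```text
(no output)
```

View pics/topc.png

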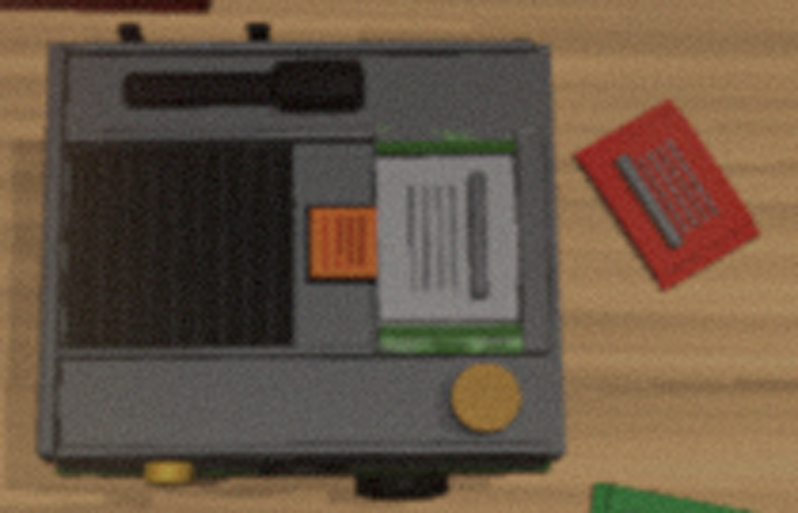

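View pics/scenec.png

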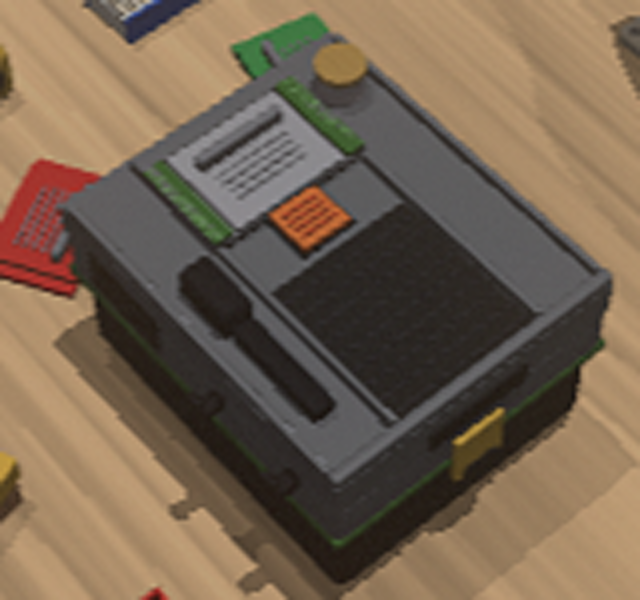

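The crops confirm it: the grey cover, with a dark rib, sits between green rails next to the orange tab. The other two are red and green and lie on the bench. Next I'll triangulate.

```bash
cat > h.py <<'E'
import cv2,numpy as np
from plant import *
def cam(c):
    R=cv2.Rodrigues(np.array(c["rvec"],float))[0];return c["K"],R,np.array(c["tvec"],float).ravel()
def ray(c,p):
    K,R,t=cam(c);d=R.T@np.linalg.solve(K,[p[0],p[1],1.]);return -R.T@t,d
def plane(c,p,z):
    o,d=ray(c,p);return o+d*(z-o[2])/d[2]
def tri(c1,p1,c2,p2):
    P=[c["K"]@np.c_[cam(c)[1],cam(c)[2]] for c in(c1,c2)]
    X=cv2.triangulatePoints(P[0],P[1],np.array(p1,float).reshape(2,1),np.array(p2,float).reshape(2,1)).ravel();return X[:3]/X[3]
def proj(c,X): 
    return cv2.projectPoints(np.array(X,float).reshape(-1,1,3),np.array(c["rvec"],float),np.array(c["tvec"],float),c["K"],None)[0].reshape(-1,2)
def blob(m,roi):
    x0,y0,x1,y1=roi;k=np.zeros_like(m);k[y0:y1,x0:x1]=m[y0:y1,x0:x1]
    cs,_=cv2.findContours(k,cv2.RETR_EXTERNAL,cv2.CHAIN_APPROX_NONE)
    c=max(cs,key=cv2.contourArea);r=cv2.minAreaRect(c);return np.array(r[0]),cv2.boxPoints(r),cv2.contourArea(c)
E
python3 - <<'E'
from h import *
T,S=read_camera("top"),read_camera("scene")
def hsv(c): return cv2.cvtColor(c["frame"],cv2.COLOR_RGB2HSV)
roi={'T':(300,150,385,225),'S':(250,150,330,210)}
r={}
for n,c in(('T',T),('S',S)):
    h=hsv(c)
    o=cv2.inRange(h,(4,150,120),(16,255,255)); g=cv2.inRange(h,(0,0,118),(180,60,255))
    gr=cv2.inRange(h,(45,80,50),(75,255,255))
    r[n]=[blob(o,roi[n]),blob(g,roi[n])]
    print(n,[(b[0],b[1].tolist(),b[2]) for b in r[n]])
print("tab tri",tri(T,r['T'][0][0],S,r['S'][0][0]))
print("cover tri",tri(T,r['T'][1][0],S,r['S'][1][0]))
for i,z in((0,.208),(1,.216)):
  for n,c in(('T',T),('S',S)):
    print(n,i,[plane(c,p,z).round(4).tolist() for p in [r[n][i][0],*r[n][i][1]]])
# extractor deck corners top, from crop /3.8
for p in [(52,47),(548,45),(563,455),(40,455)]:
    print("corner",plane(T,(235+p[0]/3.8-.4,120+p[1]/3.8-.4),.2))
E
```

```text
T [(array([325. , 183.5]), [[317.0, 175.0], [333.0, 175.0], [333.0, 192.0], [317.0, 192.0]], 269.5), (array([352. , 182.5]), [[334.0, 162.0], [370.0, 162.0], [370.0, 203.0], [334.0, 203.0]], 1410.0)]
S [(array([307.25003052, 193.75      ]), [[297.5000305175781, 193.5], [307.0000305175781, 184.0], [317.0000305175781, 194.0], [307.5000305175781, 203.5]], 148.5), (array([293.34613037, 179.26921082]), [[271.5384216308594, 179.3076629638672], [301.7691955566406, 159.15382385253906], [315.1538391113281, 179.2307586669922], [284.9230651855469, 199.3845977783203]], 710.5)]
tab tri [ 0.56220295 -0.00834437  0.20562667]
cover tri [ 0.56398846 -0.07585726  0.2136405 ]
T 0 [[0.561, -0.0076, 0.208], [0.5827, 0.0127, 0.208], [0.5833, -0.0275, 0.208], [0.5394, -0.0278, 0.208], [0.5389, 0.0121, 0.208]]
S 0 [[0.5636, -0.0075, 0.208], [0.5865, -0.0277, 0.208], [0.5403, -0.0379, 0.208], [0.5407, 0.0126, 0.208], [0.5863, 0.0221, 0.208]]
T 1 [[0.5624, -0.0745, 0.216], [0.6149, -0.0296, 0.216], [0.616, -0.1199, 0.216], [0.511, -0.1186, 0.216], [0.5098, -0.0301, 0.216]]
S 1 [[0.5656, -0.0753, 0.216], [0.619, -0.1191, 0.216], [0.4935, -0.1233, 0.216], [0.5121, -0.0314, 0.216], [0.6338, -0.0298, 0.216]]
corner [0.69781089 0.1919054  0.2       ]
corner [ 0.70368516 -0.14551376  0.2       ]
corner [ 0.42375266 -0.15068296  0.2       ]
corner [0.41938811 0.18660051 0.2       ]
```

```bash
cat >> h.py <<'E'
from scipy.spatial.transform import Rotation as Ro
C=np.array([.5612,.0206]);YAW=np.radians(1.0)
def ext(x,y,z=0):  # extractor coords (m, z above deck) -> world
    c,s=np.cos(YAW),np.sin(YAW);return np.array([C[0]+c*x-s*y,C[1]+s*x+c*y,.2+z])
def inext(p):
    d=np.array(p[:2])-C;c,s=np.cos(YAW),np.sin(YAW);return np.array([c*d[0]+s*d[1],-s*d[0]+c*d[1],p[2]-.2])
def go(target,jawyaw=None):
    s=read_state();R=Ro.from_rotvec(s["orientation"]);print("t",s["t"],"pos",s["tool_pos"].round(4),"F",s["force"].round(1))
    print("tool axes cols\n",R.as_matrix().round(3))
    print("shift share",(R.inv().apply(np.array(target)-s["tool_pos"])/.1).round(3))
    if jawyaw is not None:
        for k in(0,np.pi):
            y=np.array([np.cos(jawyaw+k),np.sin(jawyaw+k),0]);z=np.array([0,0,-1.]);x=np.cross(y,z)
            print("turn share",((R.inv()*Ro.from_matrix(np.c_[x,y,z])).as_rotvec()/np.pi).round(4))
E
python3 -c "
from h import *
go(ext(0,-.023,.1),YAW)"
```

```text
t 0.25 pos [0.2004 0.5652 0.1912] F [-0.6 -0.7 -0.3]
tool axes cols
 [[-0.943  0.334 -0.   ]
 [ 0.334  0.943 -0.001]
 [ 0.    -0.001 -1.   ]]
shift share [-5.301 -4.144 -1.084]
turn share [-3.00e-04  2.00e-04  3.86e-01]
turn share [-2.00e-04 -3.00e-04 -6.14e-01]
```

Request:
move_arm([
  [0,0,-0.5,0,0,0,-1],
  [0,0,-1,0,0,0,-1],
  [-0.4,-0.3,-1,0,0,0.047,-1],
  [-0.8,-0.6,-1,0,0,0.095,-1],
  [-1,-0.8,-1,0,0,0.14,-1],
  [-1,-0.8,-1,0,0,0.18,-1],
], squeeze=30)

```text
t: 0.85
tool_pos: [0.2699, 0.4541, 0.2923]
orientation: [1.388, 2.817, 0.001]
force: [-0.6, 1.1, -0.1]
opening: 0.0495
```

```bash
python3 -c "
from h import *
go(ext(0,-.023,.1),YAW)"
```

```text
t 0.85 pos [0.2699 0.4541 0.2923] F [-0.6  1.1 -0.1]
tool axes cols
 [[-0.609  0.793  0.001]
 [ 0.793  0.609 -0.   ]
 [-0.001  0.001 -1.   ]]
shift share [-5.397 -0.47  -0.073]
turn share [4.00e-04 2.00e-04 2.03e-01]
turn share [-2.00e-04  5.00e-04 -7.97e-01]
```

Request:
move_arm([
  [-0.3,0,-0.1,0,0,0.04,-1],
  [-0.6,0,-0.1,0,0,0.08,-1],
  [-1,-0.05,-0.1,0,0,0.12,-1],
  [-1,-0.1,-0.1,0,0,0.16,-1],
  [-1,-0.1,-0.1,0,0,0.2,-1],
])

```text
t: 1.35
tool_pos: [0.3224, 0.3706, 0.3019]
orientation: [2.189, 2.253, 0.0]
force: [-0.7, 0.5, -0.7]
opening: 0.0097
```

```bash
python3 -c "
from h import *
go(ext(0,-.023,.1),YAW)"
```

```text
t 1.35 pos [0.3224 0.3706 0.3019] F [-0.7  0.5 -0.7]
tool axes cols
 [[-0.029  1.     0.   ]
 [ 1.     0.029  0.   ]
 [ 0.     0.    -1.   ]]
shift share [-3.797  2.284  0.019]
turn share [ 0.0001 -0.0001  0.0036]
turn share [ 1.000e-04  1.000e-04 -9.964e-01]
```

Request:
move_arm([
  [-0.4,0.25,0,0,0,0.004,-1],
  [-0.8,0.5,0,0,0,0.004,-1],
  [-1,0.7,0,0,0,0.004,-1],
])

```text
t: 1.65
tool_pos: [0.3963, 0.2722, 0.3019]
orientation: [2.195, 2.246, 0.0]
force: [0.0, 0.7, -0.3]
opening: 0.0006
```

Request:
move_arm([
  [-0.4,0.25,0,0,0,0,-1],
  [-0.8,0.5,0,0,0,0,-1],
  [-1,0.7,0,0,0,0,-1],
])

```text
t: 1.95
tool_pos: [0.4688, 0.1732, 0.3018]
orientation: [2.197, 2.245, -0.0]
force: [-0.1, 0.3, 0.9]
opening: 0.0004
```

Request:
move_arm([
  [-0.4,0.25,0,0,0,0,-1],
  [-0.8,0.5,0,0,0,0,-1],
  [-1,0.7,0,0,0,0,-1],
  [-1,0.7,0,0,0,0,-1],
])

```text
t: 2.35
tool_pos: [0.5415, 0.0747, 0.3008]
orientation: [-2.2, -2.243, 0.002]
force: [-0.5, 0.5, -0.1]
opening: 0.0004
```

```bash
python3 -c "
from h import *
go(ext(0,-.023,.1),YAW)
for n in ('wrist',):
    c=read_camera(n);cv2.imwrite(f'pics/{n}1.png',c['frame'][:,:,::-1])
"
```

```text
t 2.35 pos [0.5415 0.0747 0.3008] F [-0.5  0.5 -0.1]
tool axes cols
 [[-0.02   1.    -0.001]
 [ 1.     0.02  -0.001]
 [-0.001 -0.001 -1.   ]]
shift share [-0.775  0.186  0.008]
turn share [-0.0003  0.0003  0.0007]
turn share [-4.000e-04 -5.000e-04 -9.993e-01]
```

View pics/wrist1.png

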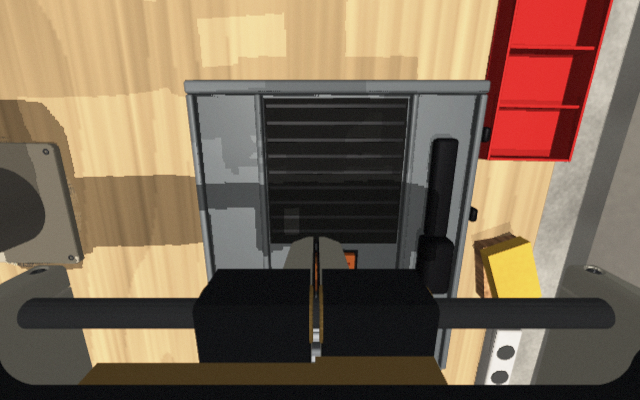

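The wrist view shows the tray mat (265–410, 95–245) and the end rim at row 85. The fingers hide most of the tab. I'll check my extractor frame by projecting it into all three views.

```bash
python3 - <<'E'
from h import *
for n in("top","scene","wrist"):
    c=read_camera(n);f=c["frame"][:,:,::-1].copy()
    f=cv2.resize(f,None,fx=4,fy=4,interpolation=cv2.INTER_CUBIC)
    def poly(pts,col):
        p=((proj(c,[ext(*q) for q in pts])+.5)*4-.5).astype(int);cv2.polylines(f,[p],True,col,1)
    poly([(-.14,-.17,0),(.14,-.17,0),(.14,.17,0),(-.14,.17,0)],(0,255,255))
    poly([(-.023,-.05,.008),(.023,-.05,.008),(.023,-.006,.008),(-.023,-.006,.008)],(255,0,0))
    poly([(-.07,-.006,0),(.07,-.006,0),(.07,.158,0),(-.07,.158,0)],(255,0,255))
    poly([(-.042,-.12,.03),(.042,-.12,.03),(.042,-.11,.03),(-.042,-.11,.03)],(0,0,255))
    o={"top":(230,120),"scene":(235,140),"wrist":(170,60)}[n]
    w=160 if n!="wrist" else 330
    g=f[o[1]*4:(o[1]+(150 if n!="wrist" else 220))*4,o[0]*4:(o[0]+w)*4]
    if n=="wrist": g=cv2.resize(g,None,fx=.55,fy=.55)
    cv2.imwrite(f"pics/{n}2.png",g)
E
```

```text
(no output)
```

View pics/top2.png

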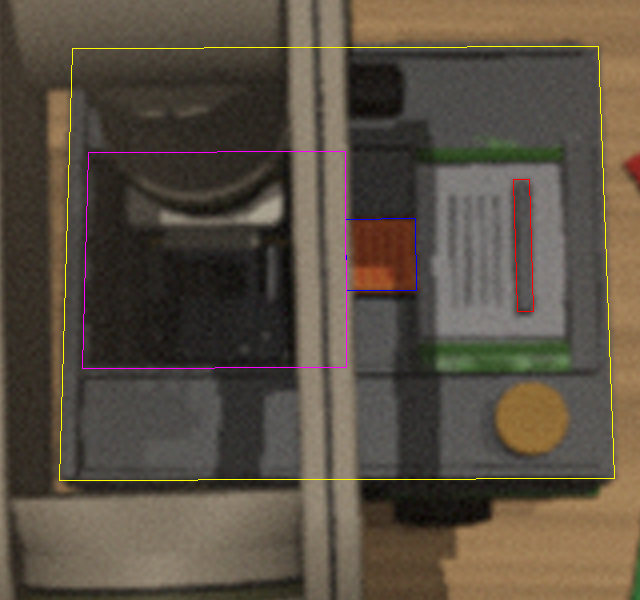

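View pics/scene2.png

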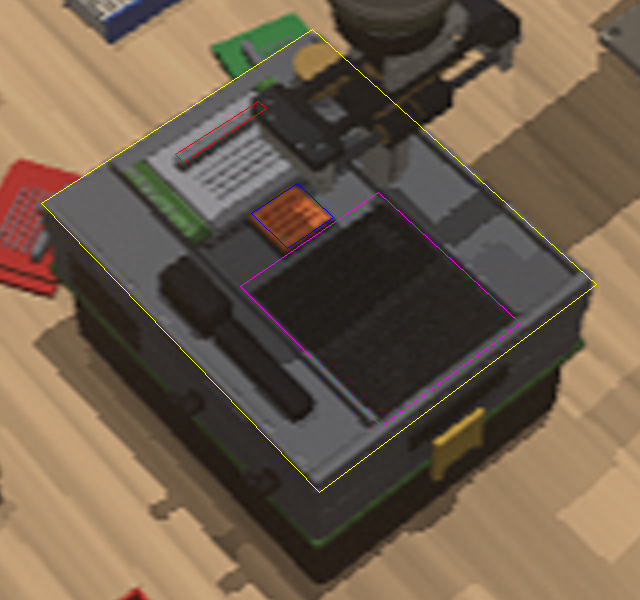

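View pics/wrist2.png

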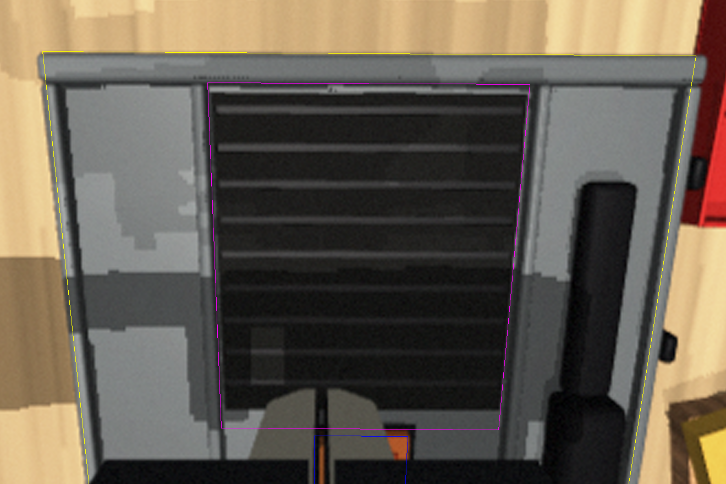

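The frame fits all three views to within about 2 mm, so I'll move above the tab and then lower.

Request:
move_arm([
  [-0.4,0.1,0,0,0,0,-1],
  [-0.76,0.2,0,0,0,0,-1],
  [-0.76,0.2,0.3,0,0,0,-1],
  [-0.76,0.2,0.6,0,0,0,-1],
  [-0.76,0.2,0.82,0,0,0,-1],
  [-0.76,0.2,0.82,0,0,0,-1],
])

```text
t: 3.15
tool_pos: [0.5593, 0.0037, 0.216]
orientation: [-2.19, -2.246, 0.006]
force: [-0.6, -0.2, -0.5]
opening: 0.0005
```

```bash
python3 -c "
from h import *
s=read_state();print(s['t'],s['tool_pos'],inext(s['tool_pos']),s['force'])
c=read_camera('scene');cv2.imwrite('pics/s3.png',cv2.resize(c['frame'][140:290,230:390,::-1],None,fx=4,fy=4,interpolation=2))
"
```

```text
3.15 [0.55925185 0.00366638 0.21604908] [-0.00224339 -0.01689704  0.01604908] [-0.64294479 -0.20670841 -0.51030868]
```

View pics/s3.png

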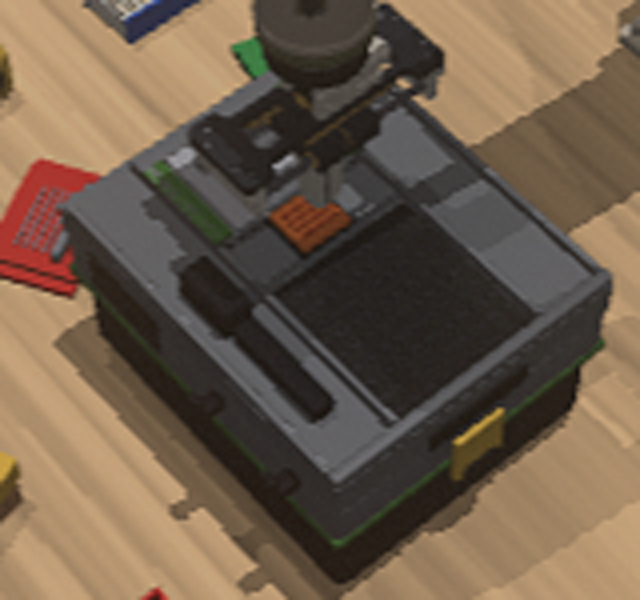

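```bash
python3 -c "
from h import *
c=read_camera('scene');s=read_state();print(s['tool_pos'],((proj(c,[s['tool_pos'],ext(0,-.028,.008)])-[230,140])*4))
R=Ro.from_rotvec(s['orientation']).as_matrix();print(R.round(3))
cv2.imwrite('pics/s4.png',cv2.resize(c['frame'][170:210,285:335,::-1],None,fx=14,fy=14,interpolation=2))
"
```

```text
[0.56155315 0.00326321 0.22044024] [[319.43621879 212.81317749]
 [310.9978299  213.83129982]]
[[-0.025  1.     0.   ]
 [ 1.     0.025  0.   ]
 [ 0.     0.    -1.   ]]
```

View pics/s4.png

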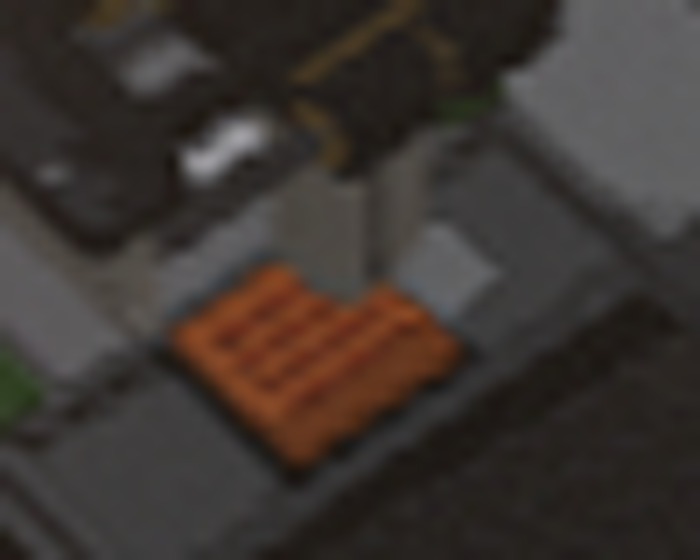

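```bash
python3 -c "
from h import *
s=read_state();print(s['tool_pos'],inext(s['tool_pos']))
c=read_camera('scene')
ps=proj(c,[s['tool_pos']+np.array([a,b,0]) for a,b in((0,0),(.0175,.0075),(-.0175,.0075),(-.0175,-.0075),(.0175,-.0075))])
f=cv2.resize(c['frame'][170:210,285:335,::-1],None,fx=14,fy=14,interpolation=2)
p=((ps-[285,170]+.5)*14).astype(int);print(p)
cv2.polylines(f,[p[1:]],True,(255,255,0),1);cv2.circle(f,tuple(map(int,p[0])),4,(0,255,255),1)
cv2.imwrite('pics/s5.png',f)
c=read_camera('wrist');cv2.imwrite('pics/w5.png',c['frame'][:,:,::-1])
print(proj(c,[s['tool_pos'],ext(0,-.006,.008)]))
"
```

```text
[0.56155315 0.00326321 0.22044024] [ 5.05240620e-05 -1.73403088e-02  2.04402396e-02]
[[355 331]
 [314 393]
 [437 312]
 [395 270]
 [272 351]]
[[313.78070763 234.56174479]
 [313.87694639 214.1392318 ]]
```

View pics/s5.png

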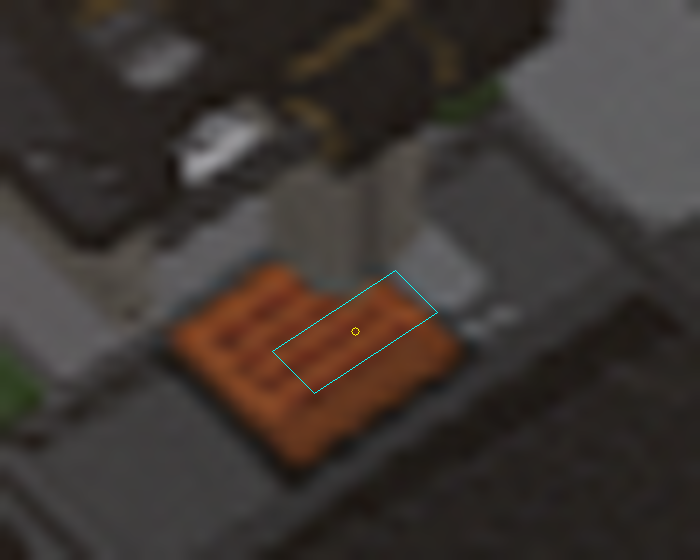

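View pics/w5.png

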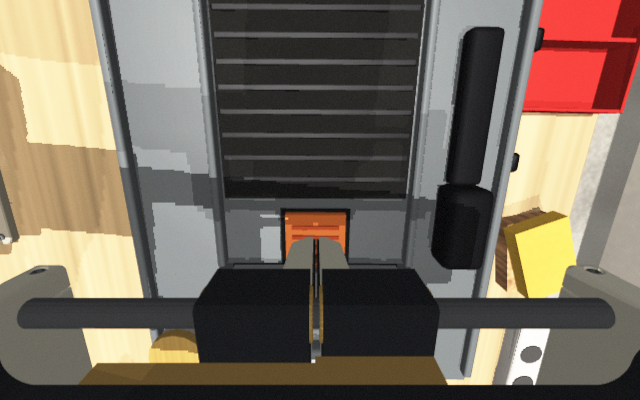

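Request:
move_arm([
  [-0.03,0,0.03,0,0,0,-1],
  [-0.03,0,0.06,0,0,0,-1],
  [-0.03,0,0.1,0,0,0,-1],
  [-0.03,0,0.1,0,0,0,-1],
  [-0.03,0,0.1,0,0,0,-1],
])

```text
t: 3.85
tool_pos: [0.5618, -0.0008, 0.2094]
orientation: [-2.195, -2.247, 0.001]
force: [-0.3, -0.8, -0.5]
opening: 0.0006
```

```bash
cat > look.py <<'E'
from h import *
import sys
k=sys.argv[1]
s=read_state();print(s['t'],s['tool_pos'].round(4),'ext mm',(inext(s['tool_pos'])*1e3).round(1),s['force'].round(1))
c=read_camera('scene')
ps=proj(c,[s['tool_pos']+np.array([a,b,0]) for a,b in((0,0),(.0175,.0075),(-.0175,.0075),(-.0175,-.0075),(.0175,-.0075))])
x0,y0,w,h,m=(285,170,50,40,14) if len(sys.argv)<3 else (240,145,150,130,4)
f=cv2.resize(c['frame'][y0:y0+h,x0:x0+w,::-1],None,fx=m,fy=m,interpolation=2)
p=((ps-[x0,y0]+.5)*m).astype(int)
cv2.polylines(f,[p[1:]],True,(255,255,0),1);cv2.circle(f,tuple(map(int,p[0])),2,(0,255,255),1)
cv2.imwrite(f'pics/s{k}.png',f)
c=read_camera('wrist');g=c['frame'][:,:,::-1].copy()
q=proj(c,[s['tool_pos']+np.array([a,b,0]) for a,b in((.0175,.0075),(-.0175,.0075),(-.0175,-.0075),(.0175,-.0075))])
cv2.polylines(g,[(q).astype(int)],True,(255,255,0),1)
cv2.imwrite(f'pics/w{k}.png',g)
E
python3 look.py 6
```

```text
3.85 [ 0.5618 -0.0008  0.2094] ext mm [  0.2 -21.4   9.4] [-0.3 -0.8 -0.5]
```

View pics/s6.png

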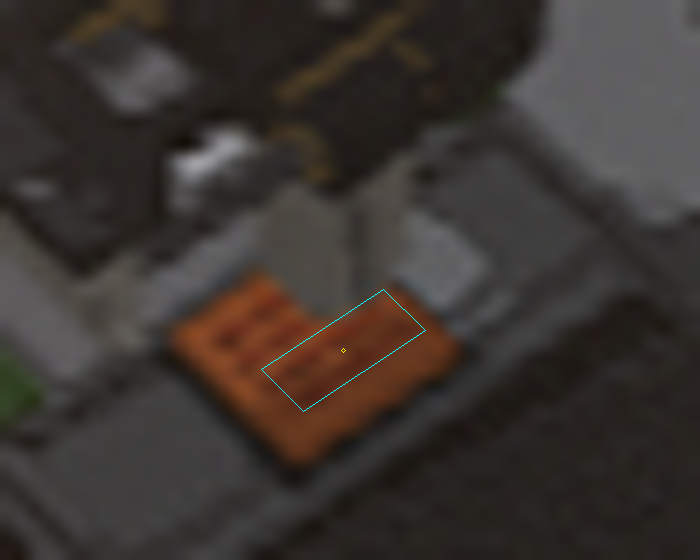

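View pics/w6.png

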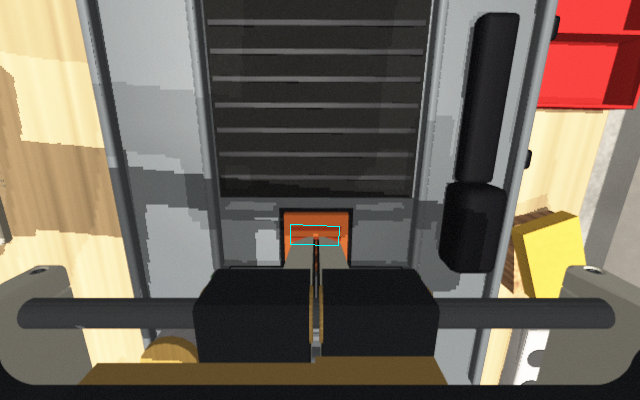

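Request:
move_arm([
  [0,0,0.02,0,0,0,-1],
  [0,0,0.04,0,0,0,-1],
  [0,0,0.04,0,0,0,-1],
])

```text
t: 4.25
tool_pos: [0.5617, -0.0007, 0.2053]
orientation: [-2.195, -2.247, 0.001]
force: [-0.6, 0.3, -0.0]
opening: 0.0007
```

Request:
move_arm([
  [0,0,0.01,0,0,0,-1],
  [0,0,0.02,0,0,0,-1],
  [0,0,0.02,0,0,0,-1],
])

```text
t: 4.55
tool_pos: [0.5619, -0.0007, 0.2036]
orientation: [-2.195, -2.247, 0.0]
force: [0.1, -0.1, -1.3]
opening: 0.0004
```

```bash
python3 look.py 7
```

```text
4.55 [ 0.5619 -0.0007  0.2036] ext mm [  0.3 -21.3   3.6] [ 0.1 -0.1 -1.3]
```

View pics/s7.png

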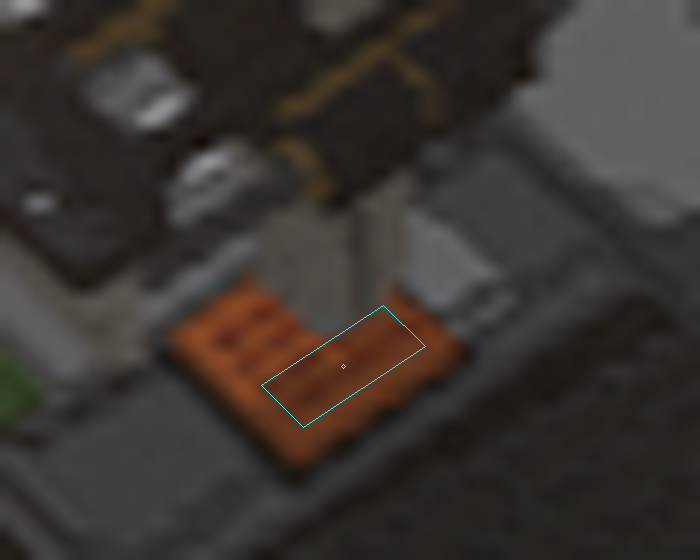

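View pics/w7.png

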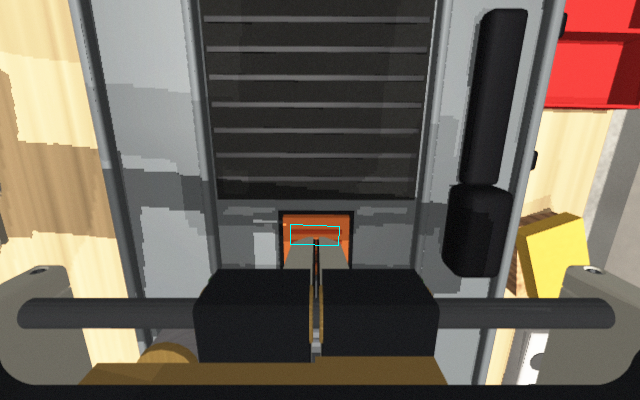

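Request:
move_arm([
  [0.02,0,0.01,0,0,0,-1],
  [0.02,0,0.02,0,0,0,-1],
  [0.02,0,0.02,0,0,0,-1],
])

```text
t: 4.95
tool_pos: [0.5618, 0.0013, 0.2015]
orientation: [-2.195, -2.248, 0.0]
force: [-0.7, 0.7, -0.6]
opening: 0.0003
```

Request:
move_arm([
  [0,0,0.01,0,0,0,-1],
  [0,0,0.02,0,0,0,-1],
  [0,0,0.02,0,0,0,-1],
])

```text
t: 5.25
tool_pos: [0.5618, 0.0013, 0.1995]
orientation: [-2.195, -2.247, 0.0]
force: [-0.3, 0.1, -0.2]
opening: 0.0002
```

```bash
python3 look.py 8
```

```text
5.25 [0.5618 0.0013 0.1995] ext mm [  0.3 -19.4  -0.5] [-0.3  0.1 -0.2]
```

View pics/s8.png

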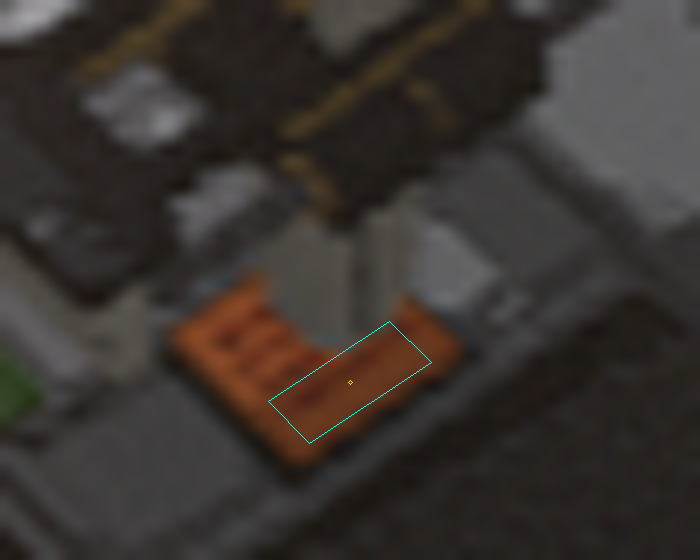

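View pics/w8.png

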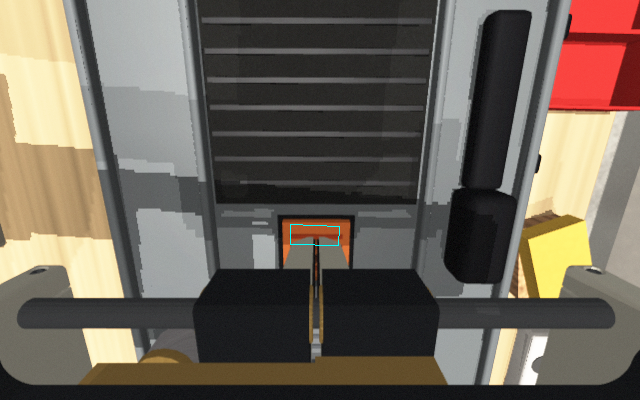

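Request:
move_arm([
  [0,0,0.01,0,0,0,-1],
  [0,0,0.02,0,0,0,-1],
  [0,0,0.02,0,0,0,-1],
])

```text
t: 5.65
tool_pos: [0.5618, 0.0012, 0.1975]
orientation: [-2.195, -2.247, 0.0]
force: [-0.1, 0.5, 0.4]
opening: 0.0006
```

Request:
move_arm([
  [0,0,0.01,0,0,0,-1],
  [0,0,0.02,0,0,0,-1],
  [0,0,0.02,0,0,0,-1],
])

```text
t: 5.95
tool_pos: [0.5618, 0.0012, 0.1955]
orientation: [-2.195, -2.247, 0.0]
force: [-0.2, 0.3, -0.3]
opening: 0.0003
```

```bash
python3 look.py 9
```

```text
5.95 [0.5618 0.0012 0.1955] ext mm [  0.3 -19.4  -4.5] [-0.2  0.3 -0.3]
```

View pics/s9.png

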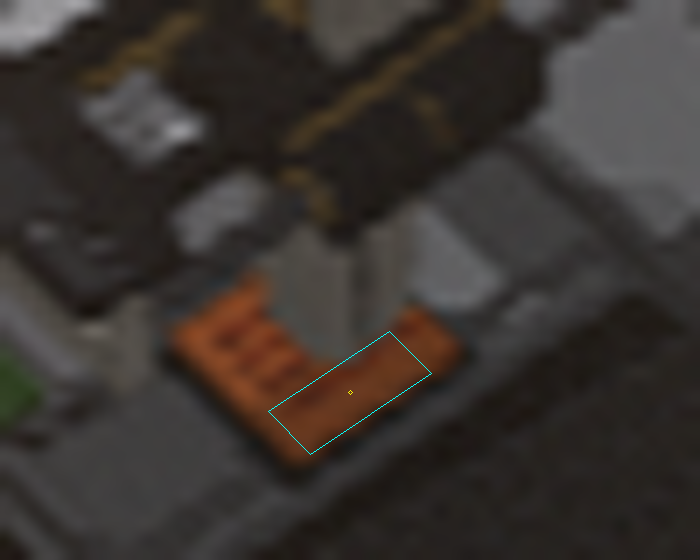

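View pics/w9.png

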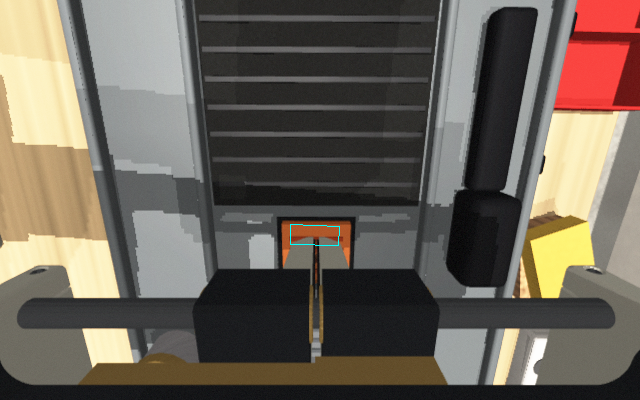

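Request:
move_arm([
  [0,0,0.01,0,0,0,-1],
  [0,0,0.02,0,0,0,-1],
  [0,0,0.02,0,0,0,-1],
])

```text
t: 6.35
tool_pos: [0.5618, 0.0013, 0.1935]
orientation: [-2.195, -2.247, 0.0]
force: [-0.4, 0.5, -0.6]
opening: 0.0003
```

Request:
move_arm([
  [0,0,0.01,0,0,0,-1],
  [0,0,0.02,0,0,0,-1],
  [0,0,0.02,0,0,0,-1],
])

```text
t: 6.65
tool_pos: [0.5618, 0.0012, 0.1915]
orientation: [-2.195, -2.247, 0.0]
force: [-0.3, -0.1, 0.2]
opening: 0.0008
```

```bash
python3 look.py 10; python3 -c "
import cv2
a=cv2.imread('pics/w10.png')[195:300,250:390];cv2.imwrite('pics/w10c.png',cv2.resize(a,None,fx=5,fy=5,interpolation=2))"
```

```text
6.65 [0.5618 0.0012 0.1915] ext mm [  0.2 -19.4  -8.5] [-0.3 -0.1  0.2]
```

View pics/s10.png

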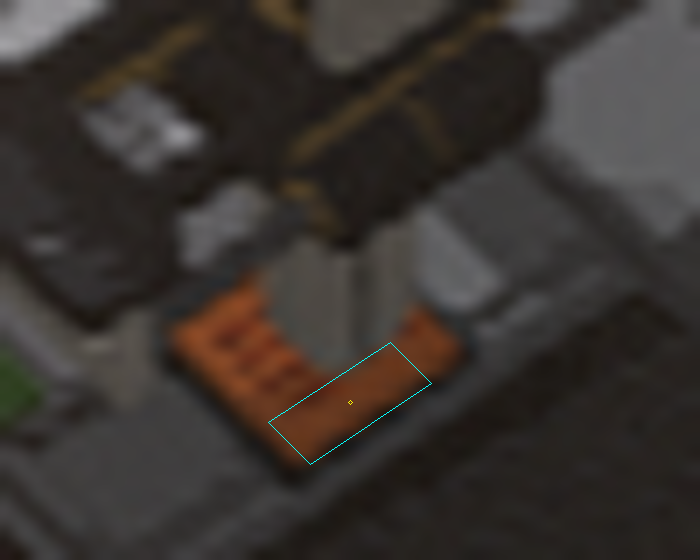

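View pics/w10c.png

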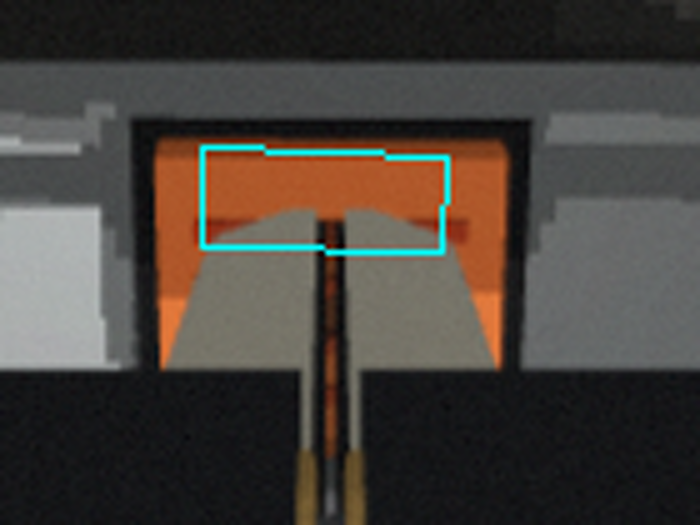

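```bash
python3 - <<'E'
from h import *
c=read_camera("wrist");f=c["frame"][:,:,::-1].copy()
K,R,t=cam(c);print("cam pos",-R.T@t,"fwd",R[2])
for pts,col in(([(-.023,-.05,.008),(.023,-.05,.008),(.023,-.006,.008),(-.023,-.006,.008)],(255,0,0)),([(-.07,-.006,0),(.07,-.006,0),(.07,.158,0),(-.07,.158,0)],(255,0,255)),([(-.14,-.17,0),(.14,-.17,0),(.14,.17,0),(-.14,.17,0)],(0,255,255))):
    p=proj(c,[ext(*q) for q in pts]);print(p.round(1).tolist());cv2.polylines(f,[p.astype(int)],True,col,1)
cv2.imwrite("pics/w11.png",f)
E
```

```text
cam pos [0.56072042 0.07930814 0.38369236] fwd [ 0.00609688 -0.27787424 -0.96059811]
[[280.6, 285.7], [347.5, 286.1], [350.0, 226.0], [278.7, 225.5]]
[[210.3, 221.0], [418.5, 222.2], [451.9, -78.4], [179.9, -80.3]]
[[144.6, 407.4], [482.0, 409.2], [594.0, -106.7], [37.6, -110.8]]
```

View pics/w11.png

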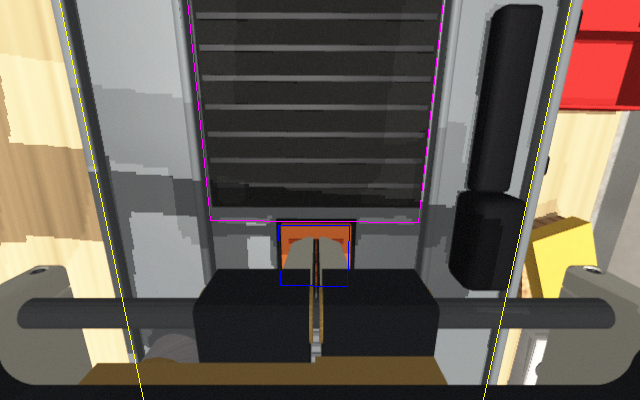

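```bash
python3 - <<'E'
from h import *
import plant;print([n for n in dir(plant) if not n.startswith('_')])
c=read_camera("scene");w=read_camera("wrist");p=read_state()["tool_pos"]
for dy in(-.0075,0,.0075):
  for h in(0,.008,.016,.02):
    q=p+[0,dy,h];print(dy,h,((proj(c,[q])[0]-[285,170]+.5)*14).round(),((proj(w,[q])[0]-[250,195]+.5)*5).round())
E
```

```text
['IKError', 'close_job', 'pinch_z', 'read_camera', 'read_state']
-0.0075 0 [329. 382.] [326. 253.]
-0.0075 0.008 [329. 361.] [325. 277.]
-0.0075 0.016 [328. 340.] [325. 303.]
-0.0075 0.02 [328. 329.] [325. 316.]
0 0 [350. 403.] [327. 205.]
0 0.008 [349. 382.] [327. 227.]
0 0.016 [349. 361.] [326. 251.]
0 0.02 [349. 350.] [326. 263.]
0.0075 0 [371. 423.] [328. 155.]
0.0075 0.008 [371. 403.] [328. 176.]
0.0075 0.016 [370. 382.] [328. 198.]
0.0075 0.02 [370. 371.] [328. 209.]
```

Request:
move_arm([
  [0,0,0.01,0,0,0,-1],
  [0,0,0.02,0,0,0,-1],
  [0,0,0.02,0,0,0,-1],
])

```text
t: 7.2
tool_pos: [0.5618, 0.0013, 0.1895]
orientation: [-2.195, -2.247, 0.0]
force: [-0.3, 0.4, -0.1]
opening: 0.0006
```

Request:
move_arm([
  [0,0,0.01,0,0,0,-1],
  [0,0,0.02,0,0,0,-1],
  [0,0,0.02,0,0,0,-1],
])

```text
t: 7.5
tool_pos: [0.5618, 0.0013, 0.1875]
orientation: [-2.195, -2.247, 0.0]
force: [0.1, 0.1, -0.4]
opening: 0.0004
```

Request:
move_arm([
  [0,0,0.01,0,0,0,-1],
  [0,0,0.02,0,0,0,-1],
  [0,0,0.02,0,0,0,-1],
])

```text
t: 7.8
tool_pos: [0.5618, 0.0013, 0.1855]
orientation: [-2.195, -2.247, 0.0]
force: [0.1, -0.1, 0.9]
opening: 0.0007
```

Request:
move_arm([
  [0,0,0.01,0,0,0,-1],
  [0,0,0.02,0,0,0,-1],
  [0,0,0.02,0,0,0,-1],
])

```text
t: 8.1
tool_pos: [0.5618, 0.0012, 0.1835]
orientation: [-2.195, -2.247, 0.0]
force: [-0.1, 0.8, 0.6]
opening: 0.0005
```

```bash
python3 look.py 12; python3 -c "
import cv2
a=cv2.imread('pics/w12.png')[195:300,250:390];cv2.imwrite('pics/w12c.png',cv2.resize(a,None,fx=5,fy=5,interpolation=2))"
```

```text
8.1 [0.5618 0.0012 0.1835] ext mm [  0.2 -19.4 -16.5] [-0.1  0.8  0.6]
```

View pics/s12.png

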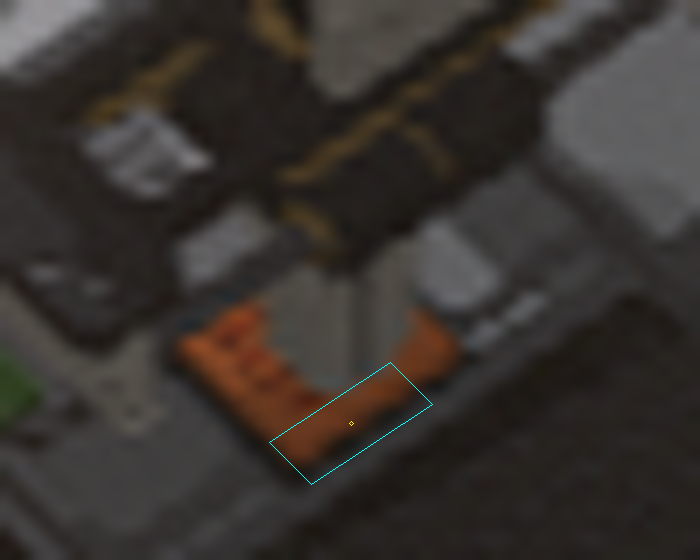

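View pics/w12c.png

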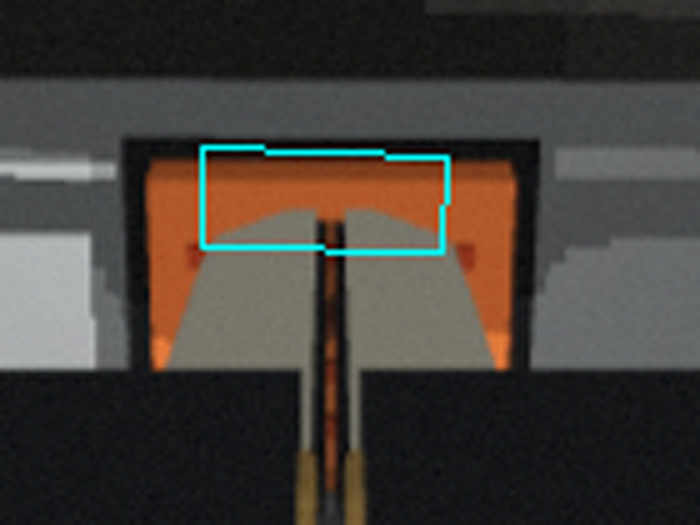

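Request:
move_arm([
  [0,0,0.01,0,0,0,-1],
  [0,0,0.02,0,0,0,-1],
  [0,0,0.02,0,0,0,-1],
])

```text
t: 8.5
tool_pos: [0.5618, 0.0013, 0.1815]
orientation: [-2.195, -2.247, 0.0]
force: [-1.2, 0.4, -0.3]
opening: 0.0007
```

```bash
python3 look.py 13; python3 -c "
from h import *
s=read_state();print(s['wrist_torque'])
a=[cv2.imread(f'pics/s{k}.png') for k in (10,13)]
cv2.imwrite('pics/cmp.png',cv2.resize(np.hstack(a),None,fx=.57,fy=.57))
# colour samples of tab left corner
"
```

```text
8.5 [0.5618 0.0013 0.1815] ext mm [  0.2 -19.3 -18.5] [-1.2  0.4 -0.3]
[-0.03047303  0.07277299  0.01434147]
```

View pics/cmp.png

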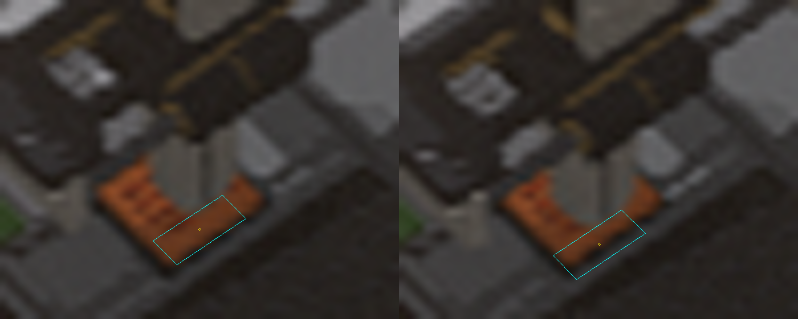

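```bash
python3 - <<'E'
from h import *
w=read_camera("wrist");s=read_camera("scene")
for z in(0,.002,.004,.006,.008):
    print(z,[((proj(w,[ext(x,-.006,z)])[0]-[250,195]+.5)*5).round().tolist() for x in(-.023,.023)],((proj(s,[ext(.023,-.05,z)])[0]-[285,170]+.5)*14).round(),((proj(s,[ext(-.023,-.006,z)])[0]-[285,170]+.5)*14).round(),((proj(s,[ext(.023,-.006,z)])[0]-[285,170]+.5)*14).round())
f=w["frame"][195:300,250:390,::-1];cv2.imwrite("pics/w14.png",cv2.resize(f,None,fx=5,fy=5,interpolation=2))
print(read_state()["joint_torque"].round(2))
E
```

```text
0 [[144.0, 161.0], [504.0, 163.0]] [185. 350.] [468. 363.] [310. 472.]
0.002 [[142.0, 166.0], [506.0, 168.0]] [184. 345.] [468. 358.] [310. 467.]
0.004 [[140.0, 172.0], [508.0, 174.0]] [184. 339.] [468. 352.] [310. 461.]
0.006 [[138.0, 178.0], [510.0, 180.0]] [184. 334.] [468. 347.] [309. 456.]
0.008 [[136.0, 183.0], [512.0, 186.0]] [184. 329.] [468. 342.] [309. 451.]
[ 0.000e+00 -5.065e+01 -4.896e+01  8.000e-02  3.000e-02 -0.000e+00]
```

View pics/w14.png

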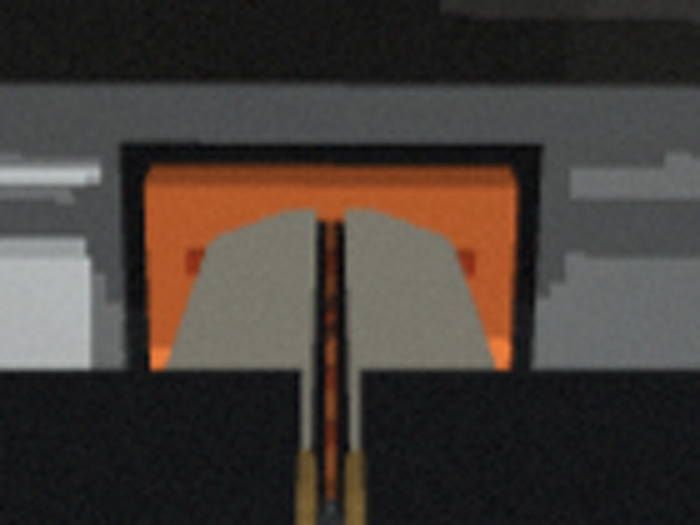

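View pics/s13.png

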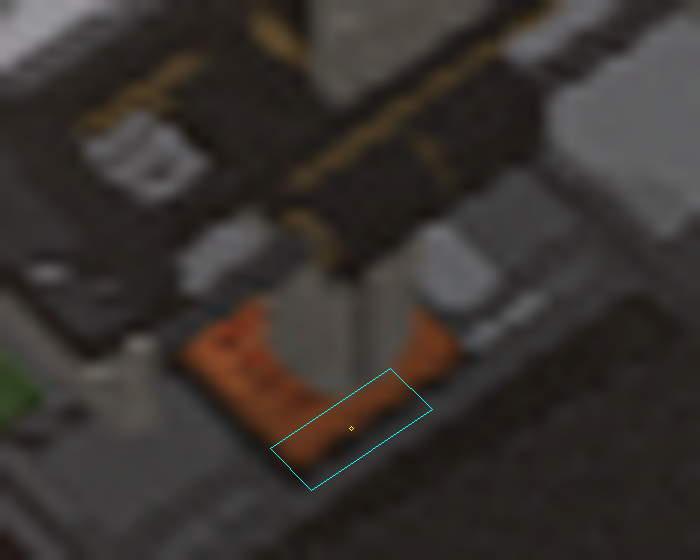

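```bash
python3 - <<'E'
from h import *
w=read_camera("wrist");s=read_camera("scene");p=read_state()["tool_pos"]
for a in((318,212),(333,215),(345,212)):
  for b in((355,390),(345,385),(365,385)):
    X=tri(w,(a[0]/5+249.5,a[1]/5+194.5),s,(b[0]/14+284.5,b[1]/14+169.5))
    print(a,b,(X-p).round(4),(inext(X)*1e3).round(1))
E
```

```text
(318, 212) (355, 390) [-0.0003  0.0027  0.0165] [  0.1 -16.6  -1.7]
(318, 212) (345, 385) [0.0003 0.0007 0.0163] [  0.7 -18.7  -2. ]
(318, 212) (365, 385) [-0.0006  0.0057  0.0217] [ -0.1 -13.6   3.5]
(333, 215) (355, 390) [0.0014 0.0046 0.0202] [  1.9 -14.8   2. ]
(333, 215) (345, 385) [0.002  0.0025 0.0199] [  2.4 -16.9   1.7]
(333, 215) (365, 385) [0.0011 0.0075 0.0253] [  1.6 -11.8   7.1]
(345, 212) (355, 390) [0.0028 0.0065 0.0235] [  3.3 -13.    5.3]
(345, 212) (345, 385) [0.0034 0.0044 0.0232] [  3.9 -15.    5. ]
(345, 212) (365, 385) [0.0025 0.0093 0.0284] [  3.  -10.1  10.2]
```

Request:
move_arm([
  [0,0,0.01,0,0,0,-1],
  [0,0,0.02,0,0,0,-1],
  [0,0,0.02,0,0,0,-1],
])

```text
t: 9.1
tool_pos: [0.562, 0.0012, 0.18]
orientation: [2.195, 2.247, 0.0]
force: [-2.3, 0.1, 3.4]
opening: 0.0004
```

Request:
move_arm([
  [0,0,0.01,0,0,0,-1],
  [0,0,0.02,0,0,0,-1],
  [0,0,0.02,0,0,0,-1],
])

```text
t: 9.4
tool_pos: [0.5621, 0.0012, 0.1779]
orientation: [2.195, 2.247, 0.0]
force: [-1.2, 1.0, 4.5]
opening: -0.0001
```

```bash
python3 look.py 15; python3 -c "
import cv2
a=cv2.imread('pics/w15.png')[195:300,250:390];cv2.imwrite('pics/w15c.png',cv2.resize(a,None,fx=5,fy=5,interpolation=2))"
```

```text
9.4 [0.5621 0.0012 0.1779] ext mm [  0.5 -19.4 -22.1] [-1.2  1.   4.5]
```

View pics/w15c.png

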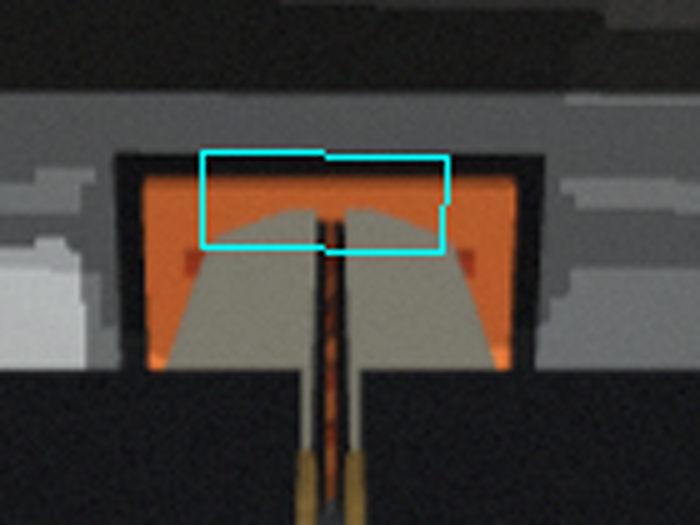

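View pics/s15.png

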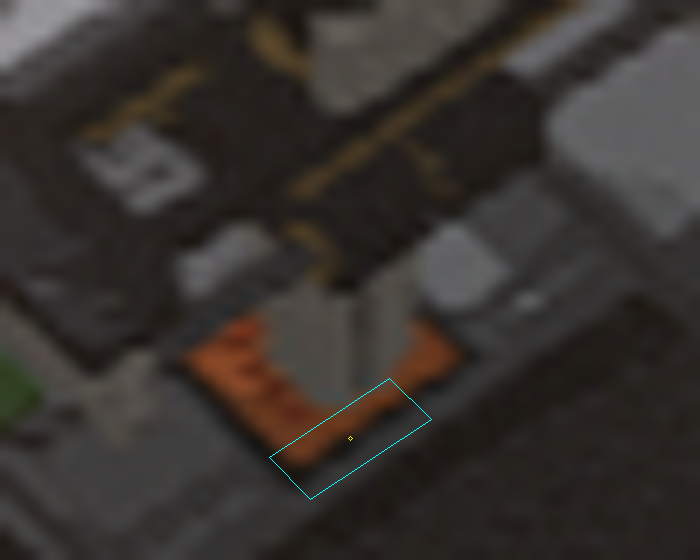

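Contact came at a readout of z≈0.1812. That means the closed fingertips end about 27 mm above the reported TCP, and I'll work with that. The tab is about 3.5 mm in at 4.5 N, so I'll press further.

Request:
move_arm([
  [0,0,0.01,0,0,0,-1],
  [0,0,0.02,0,0,0,-1],
  [0,0,0.03,0,0,0,-1],
  [0,0,0.03,0,0,0,-1],
  [0,0,0.03,0,0,0,-1],
])

```text
t: 10.0
tool_pos: [0.5621, 0.0012, 0.175]
orientation: [2.195, 2.247, 0.0]
force: [-1.4, -0.2, 5.3]
opening: 0.0004
```

```bash
python3 look.py 16 b; python3 - <<'E'
from h import *
c=read_camera("top");cv2.imwrite("pics/t16.png",cv2.resize(c["frame"][120:255,235:395,::-1],None,fx=4,fy=4,interpolation=2))
E
```

```text
10.0 [0.5621 0.0012 0.175 ] ext mm [  0.5 -19.4 -25. ] [-1.4 -0.2  5.3]
```

View pics/s16.png

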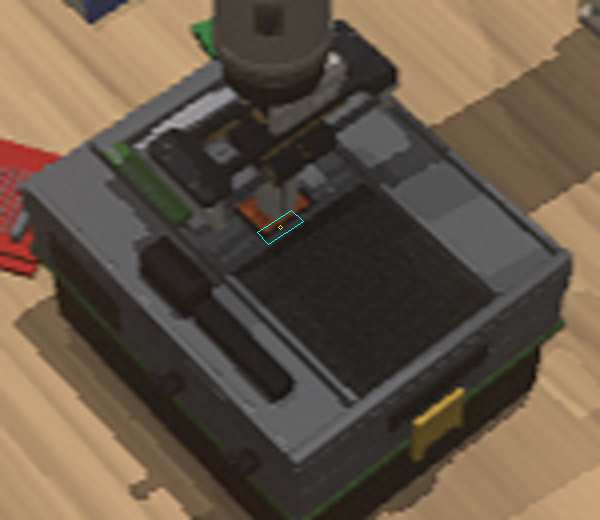

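View pics/t16.png

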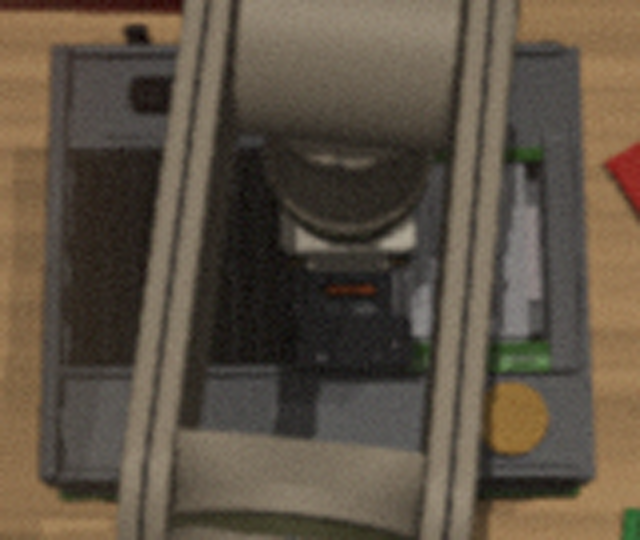

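Request:
move_arm([
  [0,0,0.01,0,0,0,-1],
  [0,0,0.02,0,0,0,-1],
  [0,0,0.02,0,0,0,-1],
  [0,0,0.02,0,0,0,-1],
])

```text
t: 10.55
tool_pos: [0.5621, 0.0012, 0.1734]
orientation: [2.195, 2.247, 0.001]
force: [-2.4, 0.4, 8.1]
opening: 0.0002
```

```bash
python3 look.py 17 b; python3 - <<'E'
from h import *
c=read_camera("top");cv2.imwrite("pics/t17.png",cv2.resize(c["frame"][120:255,235:395,::-1],None,fx=4,fy=4,interpolation=2))
E
```

```text
10.55 [0.5621 0.0012 0.1734] ext mm [  0.5 -19.4 -26.6] [-2.4  0.4  8.1]
```

View pics/s17.png

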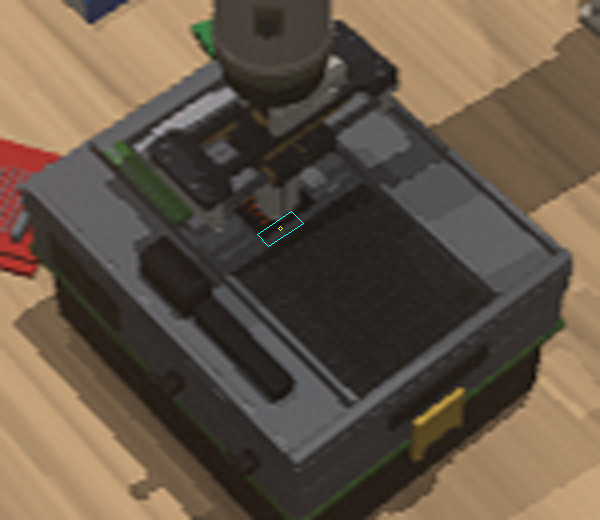

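View pics/t17.png

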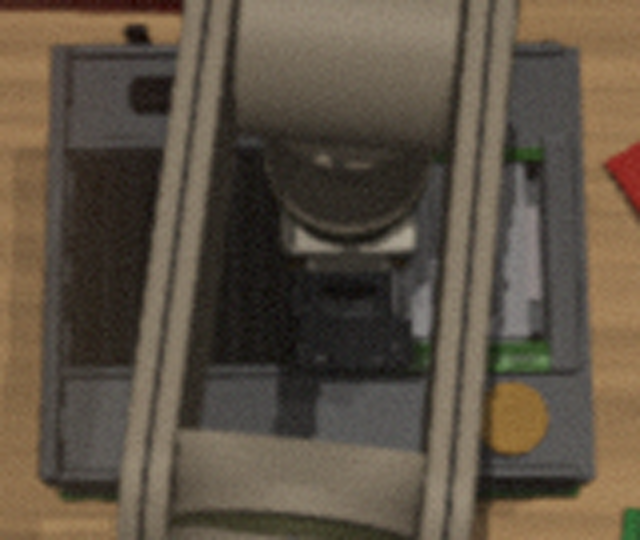

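View pics/w17.png

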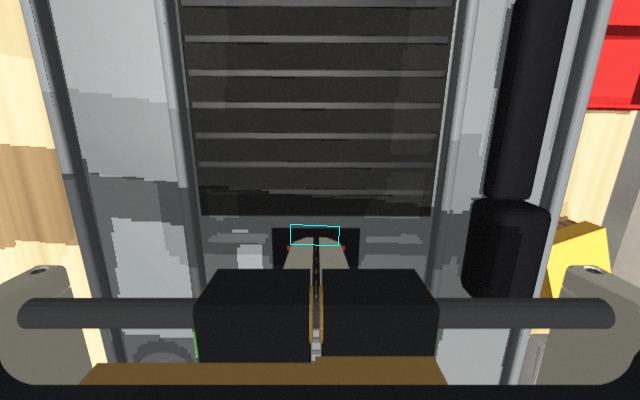

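```bash
python3 - <<'E'
from h import *
c=read_camera("top");a=c["frame"][150:220,325:390,::-1]
b=cv2.imread("pics/top0.png")[150:220,325:390]
s=np.hstack([cv2.resize(x,None,fx=6,fy=6,interpolation=2) for x in(b,a)]);s=cv2.convertScaleAbs(s,alpha=1.5)
cv2.imwrite("pics/cmp2.png",s)
E
```

```text
(no output)
```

View pics/cmp2.png

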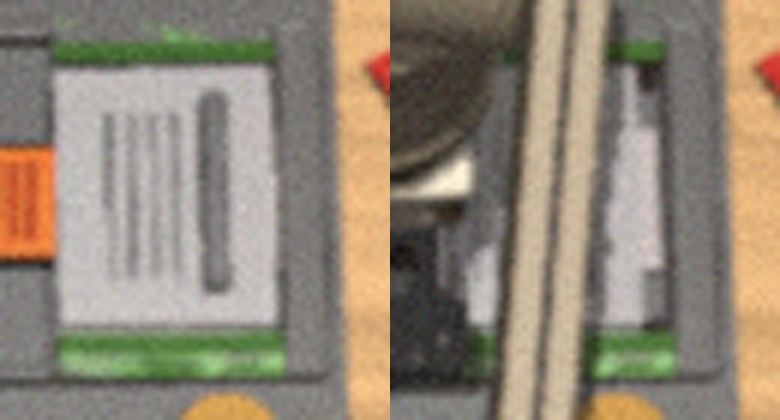

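The cover has sprung about 10 mm forward: dark well corners now show behind its rear edge at (650,75) and (655,300). I'll lift straight up.

Request:
move_arm([
  [0,0,-0.1,0,0,0,-1],
  [0,0,-0.3,0,0,0,-1],
  [0,0,-0.7,0,0,0,-1],
  [-0.3,0,-0.8,0,0,0,-1],
  [-0.6,0,-0.8,0,0,0,-1],
  [-0.9,0,-0.8,0,0,0,-1],
  [-1,0,-0.8,0,0,0,-1],
  [-1,0,-0.8,0,0,0,-1],
])

```text
t: 11.55
tool_pos: [0.5639, -0.0998, 0.2523]
orientation: [-2.197, -2.244, 0.001]
force: [-0.5, 0.0, -0.6]
opening: 0.0003
```

```bash
python3 look.py 18 b; python3 - <<'E'
from h import *
c=read_camera("top");cv2.imwrite("pics/t18.png",cv2.resize(c["frame"][120:255,235:395,::-1],None,fx=4,fy=4,interpolation=2))
E
```

```text
11.55 [ 0.5639 -0.0998  0.2523] ext mm [   0.6 -120.4   52.3] [-0.5  0.  -0.6]
```

View pics/s18.png

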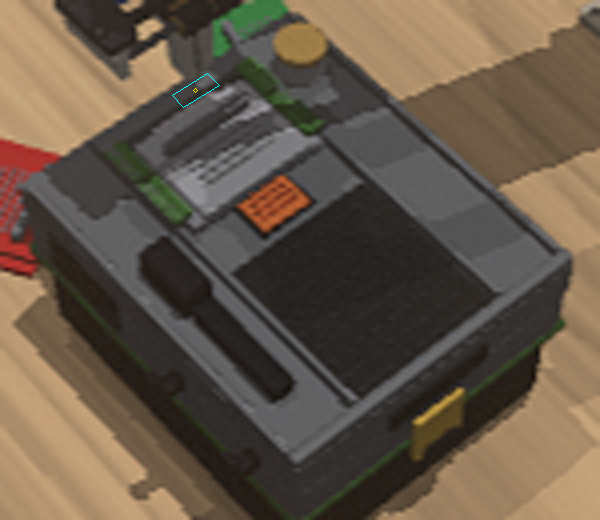

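View pics/w18.png

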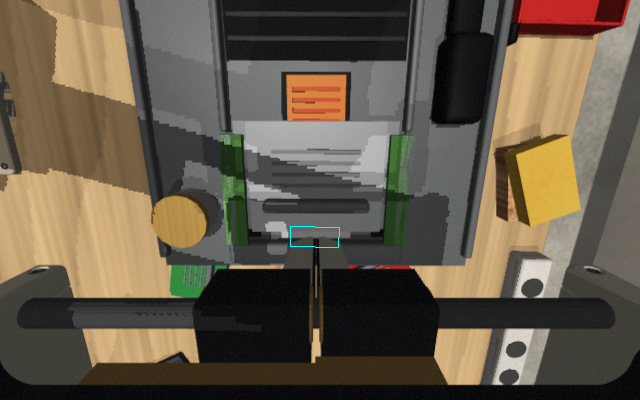

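```bash
cat > ov.py <<'E'
from h import *
import sys
k,yc,zc=sys.argv[1],float(sys.argv[2])/1e3,float(sys.argv[3])/1e3
out=[]
for n,(x0,y0,w,h) in(("wrist",(200,60,240,200)),("top",(235,120,150,130)),("scene",(240,145,150,130))):
    c=read_camera(n);m=4;f=cv2.resize(c["frame"][y0:y0+h,x0:x0+w,::-1],None,fx=m,fy=m,interpolation=2)
    for pts,col in(([(-.042,-.025,.027),(.042,-.025,.027),(.042,-.015,.027),(-.042,-.015,.027)],(0,0,255)),([(-.065,-.045,.013),(.065,-.045,.013),(.065,.045,.013),(-.065,.045,.013)],(0,255,255))):
        p=((proj(c,[ext(a,b+yc,z+zc) for a,b,z in pts])-[x0,y0]+.5)*m).astype(int);cv2.polylines(f,[p],True,col,1)
    cv2.imwrite(f"pics/ov{n}{k}.png",cv2.resize(f,None,fx=.8,fy=.8) if n=="wrist" else f)
E
python3 ov.py 19 -85 3
```

```text
(no output)
```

View pics/ovwrist19.png

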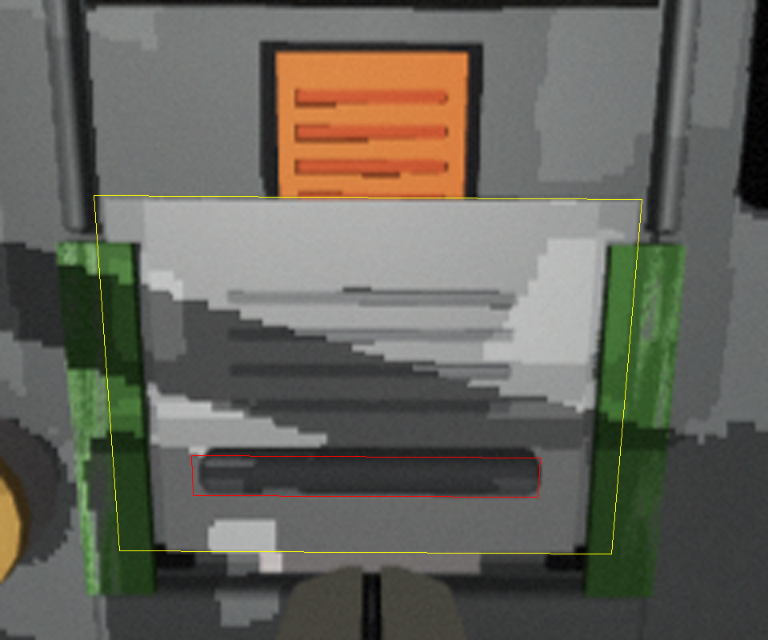

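View pics/ovtop19.png

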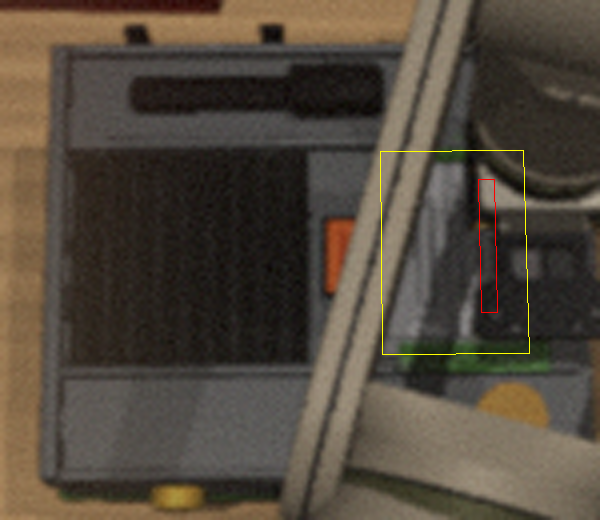

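View pics/ovscene19.png

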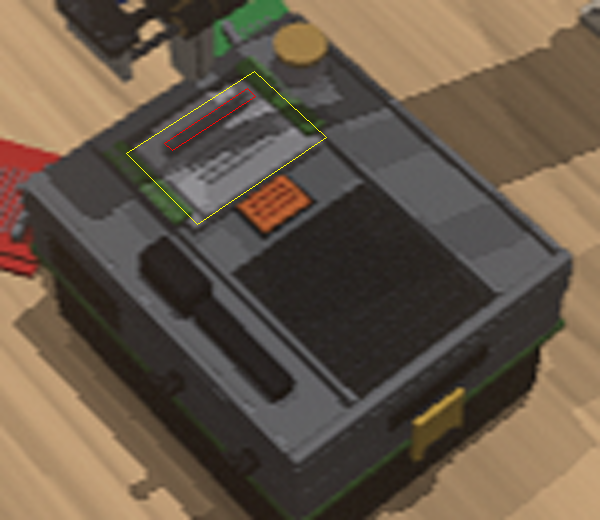

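Request:
move_arm([
  [-0.03,0,0.15,0,0,0,-1],
  [-0.03,0,0.3,0,0,0,-1],
  [-0.03,0,0.45,0,0,0,-1],
  [-0.03,0,0.45,0,0,0,-1],
])

```text
t: 12.25
tool_pos: [0.5622, -0.1011, 0.2034]
orientation: [-2.191, -2.244, 0.005]
force: [-0.2, -0.1, -0.6]
opening: 0.0007
```

```bash
python3 look.py 20 b; python3 -c "
import cv2
a=cv2.imread('pics/w20.png')[170:290,220:420];cv2.imwrite('pics/w20c.png',cv2.resize(a,None,fx=4,fy=4,interpolation=2))"
```

```text
12.25 [ 0.5622 -0.1011  0.2034] ext mm [  -1.1 -121.7    3.4] [-0.2 -0.1 -0.6]
```

View pics/s20.png

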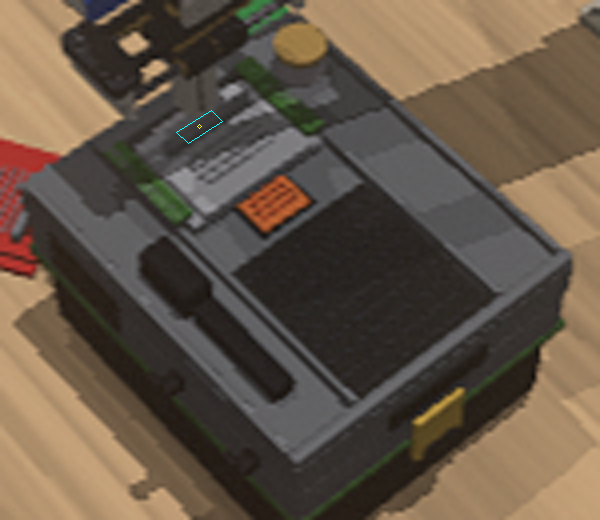

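View pics/w20c.png

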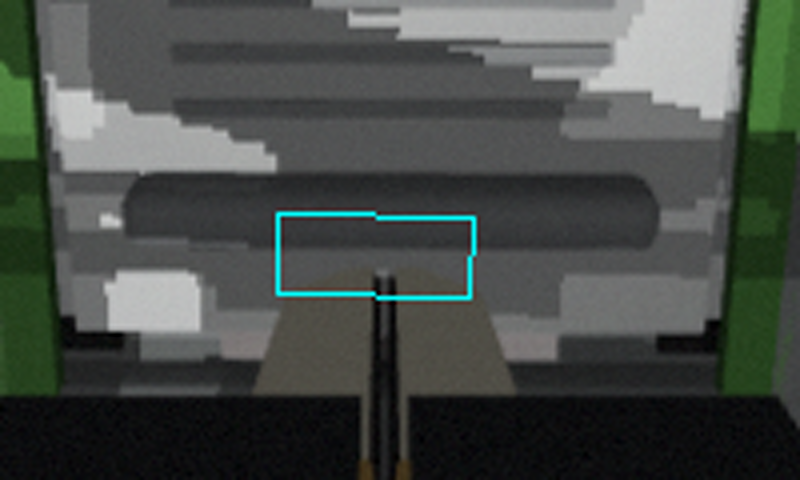

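Request:
move_arm([
  [0,0,0.04,0,0,0,-1],
  [0,0,0.08,0,0,0,-1],
  [0,0,0.12,0,0,0,-1],
  [0,0,0.12,0,0,0,-1],
  [0,0,0.12,0,0,0,-1],
])

```text
t: 12.85
tool_pos: [0.5643, -0.1017, 0.1957]
orientation: [-2.195, -2.247, 0.0]
force: [0.2, -0.8, -0.8]
opening: 0.0001
```

```bash
python3 look.py 21 b; python3 -c "
import cv2
a=cv2.imread('pics/w21.png')[170:290,220:420];cv2.imwrite('pics/w21c.png',cv2.resize(a,None,fx=4,fy=4,interpolation=2))"
```

```text
12.85 [ 0.5643 -0.1017  0.1957] ext mm [   0.9 -122.4   -4.3] [ 0.2 -0.8 -0.8]
```

View pics/s21.png

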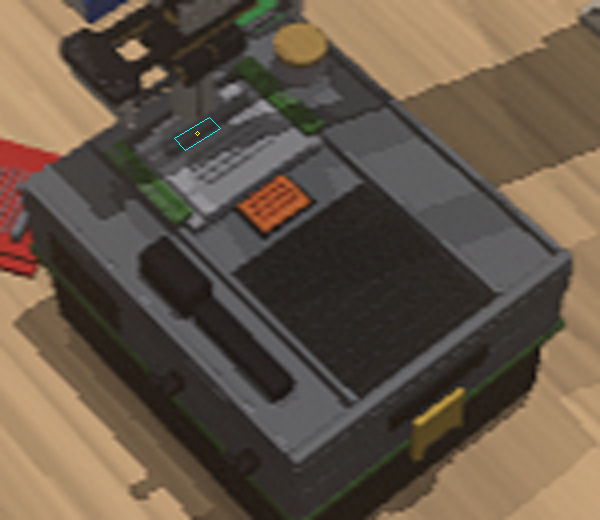

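View pics/w21c.png

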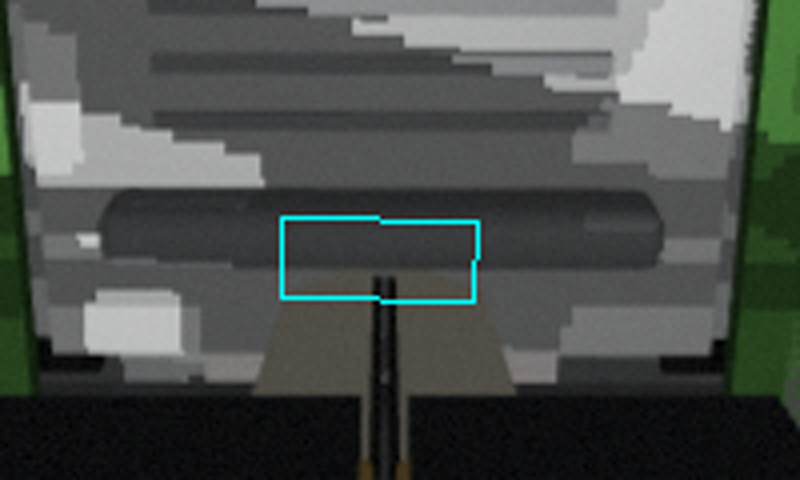

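Request:
move_arm([
  [0,0,0.015,0,0,0,-1],
  [0,0,0.03,0,0,0,-1],
  [0.03,0,0.03,0,0,0,-1],
  [0.06,0,0.03,0,0,0,-1],
  [0.09,0,0.03,0,0,0,-1],
  [0.12,0,0.03,0,0,0,-1],
])

```text
t: 13.55
tool_pos: [0.5641, -0.0897, 0.1929]
orientation: [2.195, 2.247, -0.0]
force: [-0.4, -2.7, 0.6]
opening: 0.0002
```

```bash
python3 look.py 22 b; python3 -c "
import cv2
a=cv2.imread('pics/w22.png')[170:290,220:420];cv2.imwrite('pics/w22c.png',cv2.resize(a,None,fx=4,fy=4,interpolation=2))"
```

```text
13.55 [ 0.5641 -0.0897  0.1929] ext mm [   1.  -110.3   -7.1] [-0.4 -2.7  0.6]
```

View pics/w22c.png

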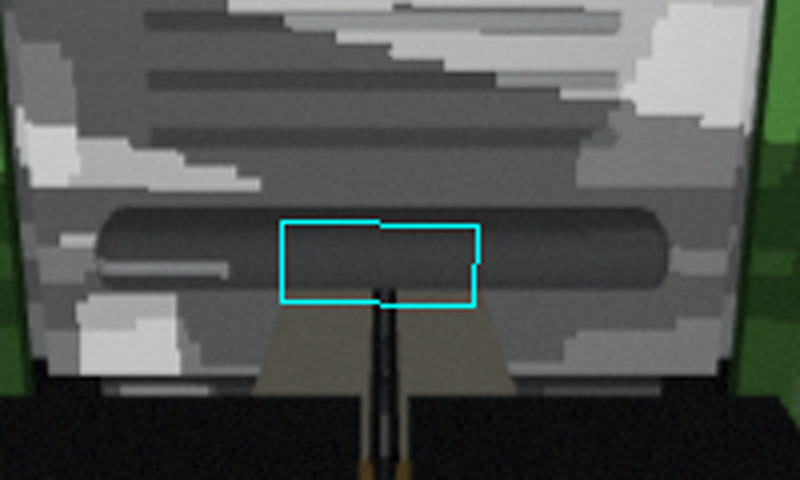

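The fingertips are touching the rib's rear face. I'll push on.

Request:
move_arm([
  [0.06,0,0,0,0,0,-1],
  [0.12,0,0,0,0,0,-1],
  [0.18,0,0,0,0,0,-1],
  [0.24,0,0,0,0,0,-1],
  [0.3,0,0,0,0,0,-1],
  [0.36,0,0,0,0,0,-1],
  [0.42,0,0,0,0,0,-1],
])

```text
t: 14.35
tool_pos: [0.5631, -0.0471, 0.1928]
orientation: [2.195, 2.248, 0.0]
force: [0.0, -1.9, 2.0]
opening: 0.0004
```

```bash
python3 look.py 23 b
```

```text
14.35 [ 0.5631 -0.0471  0.1928] ext mm [  0.7 -67.8  -7.2] [ 0.  -1.9  2. ]
```

View pics/w23.png

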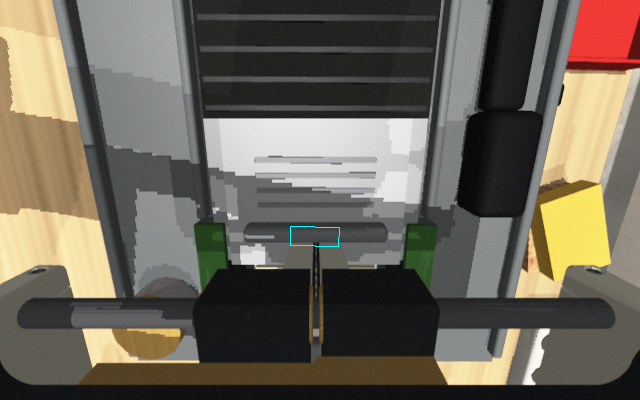

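View pics/s23.png

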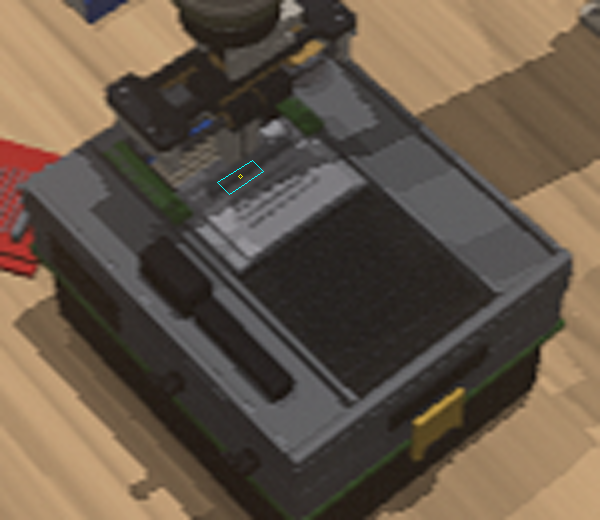

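Request:
move_arm([
  [0.06,0,0,0,0,0,-1],
  [0.12,0,0,0,0,0,-1],
  [0.18,0,0,0,0,0,-1],
  [0.24,0,0,0,0,0,-1],
  [0.3,0,0,0,0,0,-1],
  [0.36,0,0,0,0,0,-1],
  [0.42,0,0,0,0,0,-1],
  [0.48,0,0,0,0,0,-1],
])

```text
t: 15.25
tool_pos: [0.562, 0.0009, 0.193]
orientation: [2.195, 2.248, 0.0]
force: [-0.5, -1.5, 2.1]
opening: 0.0008
```

```bash
python3 look.py 24 b
```

```text
15.25 [0.562  0.0009 0.193 ] ext mm [  0.5 -19.7  -7. ] [-0.5 -1.5  2.1]
```

View pics/w24.png

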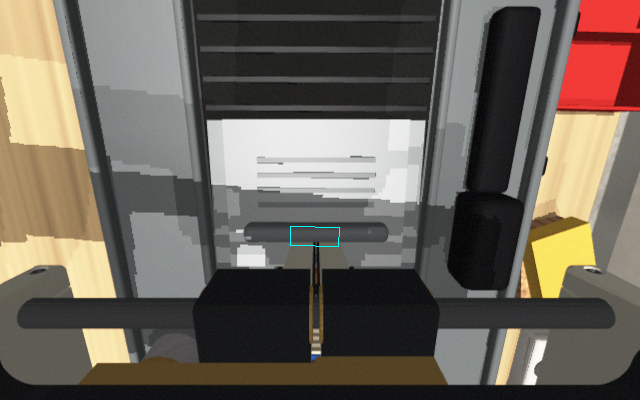

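View pics/s24.png

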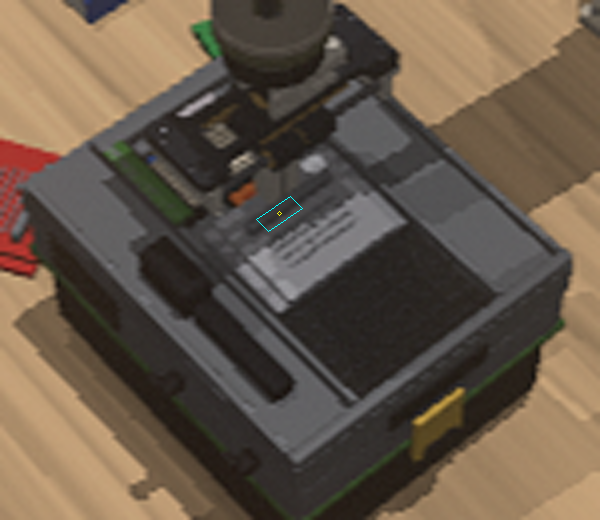

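Request:
move_arm([
  [0.06,0,0,0,0,0,-1],
  [0.12,0,0,0,0,0,-1],
  [0.18,0,0,0,0,0,-1],
  [0.24,0,0,0,0,0,-1],
  [0.3,0,0,0,0,0,-1],
  [0.36,0,0,0,0,0,-1],
  [0.42,0,0,0,0,0,-1],
])

```text
t: 16.05
tool_pos: [0.5607, 0.0429, 0.1925]
orientation: [-2.195, -2.247, 0.0]
force: [0.8, -0.1, 0.2]
opening: 0.0004
```

```bash
python3 look.py 25 b
```

```text
16.05 [0.5607 0.0429 0.1925] ext mm [-0.1 22.3 -7.5] [ 0.8 -0.1  0.2]
```

View pics/w25.png

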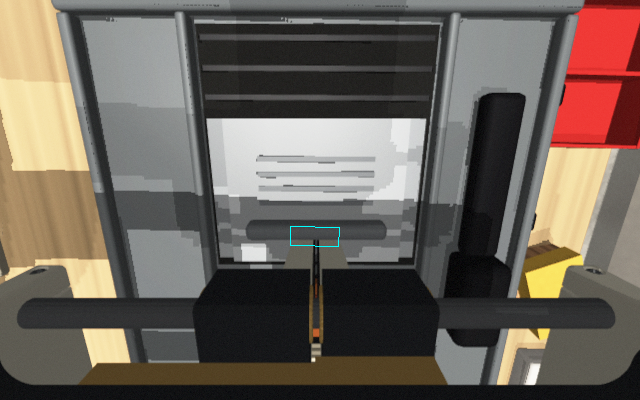

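View pics/s25.png

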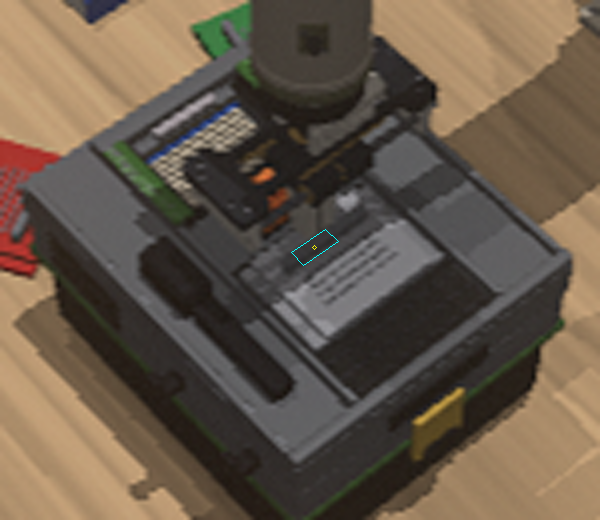

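Request:
move_arm([
  [0.05,0,0,0,0,0,-1],
  [0.1,0,0,0,0,0,-1],
  [0.15,0,0,0,0,0,-1],
  [0.2,0,0,0,0,0,-1],
  [0.2,0,0,0,0,0,-1],
  [0.14,0,0,0,0,0,-1],
  [0.08,0,0,0,0,0,-1],
  [0.08,0,-0.2,0,0,0,-1],
])

```text
t: 16.95
tool_pos: [0.559, 0.0489, 0.2098]
orientation: [-2.194, -2.244, 0.006]
force: [-0.0, 0.1, 0.4]
opening: 0.0004
```

Request:
move_arm([
  [0,0,-0.4,0,0,0,-1],
  [0,0,-0.8,0,0,0,-1],
  [0,0,-1,0,0,0,-1],
  [-0.4,-0.3,-1,0,0,0,-1],
  [-0.8,-0.6,-1,0,0,0,-1],
  [-1,-0.8,-1,0,0,0,-1],
  [-1,-1,-1,0,0,0,-1],
  [-1,-1,-1,0,0,0,-1],
])

```text
t: 17.75
tool_pos: [0.4619, -0.0535, 0.3135]
orientation: [2.197, 2.244, 0.001]
force: [0.4, -0.8, 0.7]
opening: 0.0001
```

```bash
python3 look.py 26 b; python3 ov.py 26 75 0
```

```text
17.75 [ 0.4619 -0.0535  0.3135] ext mm [-100.6  -72.4  113.5] [ 0.4 -0.8  0.7]
```

View pics/ovscene26.png

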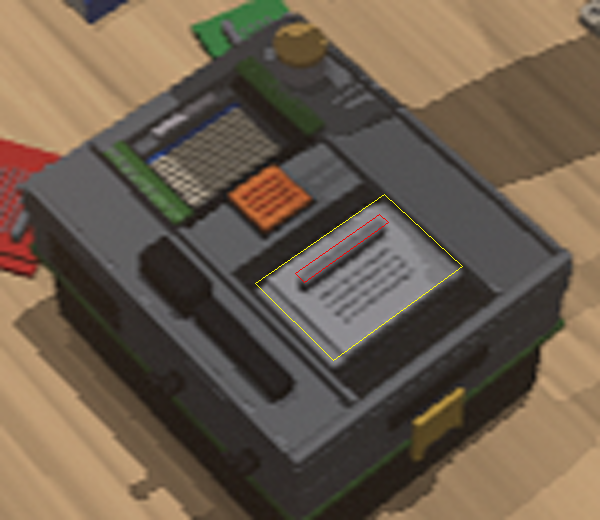

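View pics/ovtop26.png

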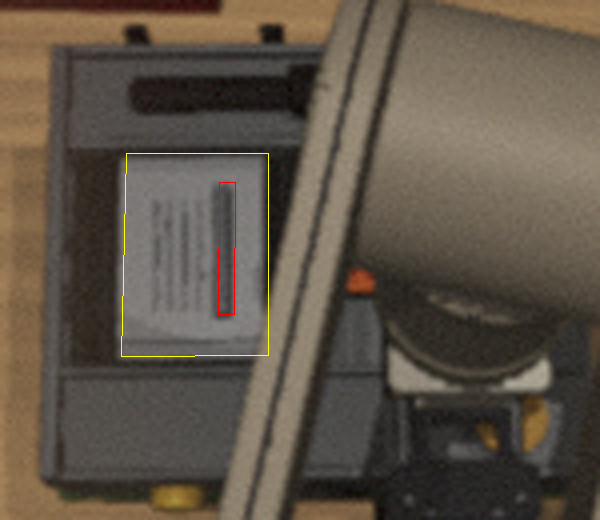

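View pics/w26.png

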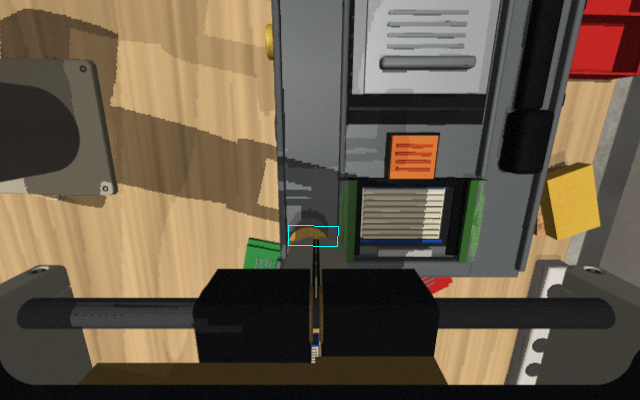

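The cover lies flat on the tray at y≈+77 mm with the tab sprung back out. The filter, nozzle and tin are undisturbed, and the gripper is well above everything. I'll hand it in.

Request:
move_arm([
  [0,0,-0.3,0,0,0,-1],
  [0,0,-0.3,0,0,0,-1],
  [0,0,-0.3,0,0,0,-1],
  [0,0,-0.3,0,0,0,-1],
])

```text
t: 18.4
tool_pos: [0.4632, -0.0519, 0.3418]
orientation: [-2.194, -2.247, 0.001]
force: [-0.4, -0.2, 0.6]
opening: 0.0007
```

```bash
python3 -c "
from h import *
s=read_state();print(s['t'],s['tool_pos'],s['force'],abs(s['dq']).max());print(close_job())"
```

```text
18.4 [ 0.46322028 -0.05186386  0.34177101] [-0.35348829 -0.24049895  0.62674981] 0.01324796327315992
the job is handed in; nothing more can be done
None
```

The filter cover is off and lying flat on the extractor's tray, and I handed the job in at 18.4 s. I pressed the orange tab in nearly all the way (about 8 N), and the cover sprang about 10 mm forward. I then pushed it by its rib with the closed fingertips, backed off and lifted clear.

**Last checks:**
- **Cover:** its centre is about 77 mm along the extractor's y, with the tray's middle at 76 mm. It lies flat and past the tab, which has sprung back out.
- **Other things:** the filter, nozzle and tin looked undisturbed in the last pictures. I did not check the rest of the bench separately.
- **Arm:** the gripper ended well above everything, touching nothing, with only sensor noise on the force reading.

**Disagreement:** the closed fingertips first touched the tab with the reported TCP about 27 mm below it. I found the tab by slow 2 mm steps and used that contact height for the rib push.

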